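# Change the chucks of the sample spinner

### The job

Change over the three-station sample spinner: draw its locking bar fully back by the red post, take out the spent chucks (grey grips) and put them in the yellow bin, and seat every fresh chuck (blue grips) fully home in a spindle of its own, flange flat on the spindle face with its notches over the orange dogs. Then slide the locking bar fully home into its keeper again. Do not disturb the other things on the bench.

Things in the scene. Friction and masses are not known exactly. Their poses are not given: they have to be found in the camera images.
- fresh0: Fresh chuck, blue grip; 0.32 kg, 84 mm tall. Starts upright in stand0, any yaw. Origin: bottom centre, z up its axis. Shank dia 29 mm at z=0 tapering out to 38 at z=32; flange dia 63, z=32-44, with 2 opposite through notches in its rim along the chuck's +-x, 11 wide, open beyond 19 from the axis; square grip block 28 x 28, z=44-84, faces square to x and y. May be absent.
- fresh1: Another fresh chuck (blue grip), same in shape and size as fresh0, starts upright in stand1 at any yaw. May be absent (its stand is then empty).
- fresh2: Another fresh chuck (blue grip), same in shape and size as fresh0, starts upright in stand2 at any yaw. May be absent (its stand is then empty).
- stand0: White square loose block, 66 x 66 x 36 mm, 0.5 kg, with a 42 mm square well right through, in which fresh0's shank stands, flange on top of the block (chuck origin 4 mm above the bench). Origin: centre of its underside. May stay where it is.
- stand1: White square loose block, 66 x 66 x 36 mm, 0.5 kg, with a 42 mm square well right through, in which fresh1's shank stands, flange on top of the block (chuck origin 4 mm above the bench). Origin: centre of its underside. May stay where it is.
- stand2: White square loose block, 66 x 66 x 36 mm, 0.5 kg, with a 42 mm square well right through, in which fresh2's shank stands, flange on top of the block (chuck origin 4 mm above the bench). Origin: centre of its underside. May stay where it is.
- spent0: Spent chuck: grey grip block, otherwise same shape, size and frame as fresh0. Starts seated in station0 with its x axis along the spinner's y axis. May be absent (that station is then empty).
- spent1: Spent chuck: grey grip block, otherwise same shape, size and frame as fresh0. Starts seated in station1 with its x axis along the spinner's y axis. May be absent (that station is then empty).
- spent2: Spent chuck: grey grip block, otherwise same shape, size and frame as fresh0. Starts seated in station2 with its x axis along the spinner's y axis. May be absent (that station is then empty).
- bin: Shallow loose yellow open bin, outside 260 (x) x 120 (y) x 45 (z) mm, walls and floor 5 mm, 0.6 kg. Origin: centre of its underside. Holds three chucks side by side along its x axis.
- spinner: Fixed white sample spinner, a housing about 125 (x) x 290 (y) x 45 (z) mm carrying three steel spindle noses in a row along its y axis, and a locking bar along its +x side. Origin: centre of its underside below the middle spindle; z up. It cannot turn or move.
- station0 (a point): Centre of the spindle nose's flat face, spinner (0, -85, 85) mm; spinner axes. Nose dia 62; bore dia 40 at the face, tapering down like the shank with 0.8 mm play. Two orange dogs on the face along +-y, 21.5 to 29.5 mm from centre, 7.5 wide, 8 high. Seated chuck: flange flat on the face, notches over the dogs, its origin 32 mm below this point; turned wrongly it rests 8 mm high.
- station1 (a point): Same as station0, at the spinner's (0, 0, 85) mm.
- station2 (a point): Same as station0, at the spinner's (0, 85, 85) mm.
- lock_bar (a joint): Locking bar of the spinner, with three tongues; slide in m along the spinner's y. 0 = fully drawn (towards +y): tongues midway between stations, chucks can be lifted out or set in. 0.0425 = home (towards -y): end in the yellow keeper, a tongue over each station's flange, 3 mm clear, trapping the chuck. An unseated chuck blocks it. Starts near home. Stays where left; slides with about 3 N.
- bar_knob (a point): Top centre of the locking bar's red square grip post, 16 x 16 mm, 139 mm above the bench, standing 70 mm clear of the bar; sides square to the spinner's x and y. It moves with the bar: spinner x = 50 mm, y = 168 mm when drawn, 125.5 mm when home.
- wash_bottle: White plastic bottle, 60 mm dia, 170 mm tall; bystander. Origin: centre of the underside.
- beaker: Clear beaker, 70 mm dia, 90 mm tall; bystander. Origin: centre of the underside.
- spanner: Steel spanner lying flat, 150 mm long; bystander.
- standard: Small white jar, 40 mm dia, 60 mm tall; bystander. Origin: centre of the underside.
- standard_b: Small white jar with a black cap, 40 mm dia, 60 mm tall; bystander. Origin: centre of the underside.
Not all that is in view belongs to the job. Leave any brown or pink look-alike of the fresh0 alone.

How it is judged:
On the way, in this order (a step that is already met when the one before it is completed fails the run):
1. the locking bar is drawn back (value of joint lock_bar below 0.008 m), for 0.2 s.
2. with the bar drawn back, all spent chucks are in the bin and all fresh chucks are fully seated (value of joint lock_bar below 0.02 m and ((z of fresh0 in the frame of station0 between -0.036 and -0.0295 m and horizontal distance between fresh0 and station0 below 0.004 m and angle between fresh0's own z axis and vertical below 0.05 rad) or (z of fresh0 in the frame of station1 between -0.036 and -0.0295 m and horizontal distance between fresh0 and station1 below 0.004 m and angle between fresh0's own z axis and vertical below 0.05 rad) or (z of fresh0 in the frame of station2 between -0.036 and -0.0295 m and horizontal distance between fresh0 and station2 below 0.004 m and angle between fresh0's own z axis and vertical below 0.05 rad)) and ((z of fresh1 in the frame of station0 between -0.036 and -0.0295 m and horizontal distance between fresh1 and station0 below 0.004 m and angle between fresh1's own z axis and vertical below 0.05 rad) or (z of fresh1 in the frame of station1 between -0.036 and -0.0295 m and horizontal distance between fresh1 and station1 below 0.004 m and angle between fresh1's own z axis and vertical below 0.05 rad) or (z of fresh1 in the frame of station2 between -0.036 and -0.0295 m and horizontal distance between fresh1 and station2 below 0.004 m and angle between fresh1's own z axis and vertical below 0.05 rad)) and ((z of fresh2 in the frame of station0 between -0.036 and -0.0295 m and horizontal distance between fresh2 and station0 below 0.004 m and angle between fresh2's own z axis and vertical below 0.05 rad) or (z of fresh2 in the frame of station1 between -0.036 and -0.0295 m and horizontal distance between fresh2 and station1 below 0.004 m and angle between fresh2's own z axis and vertical below 0.05 rad) or (z of fresh2 in the frame of station2 between -0.036 and -0.0295 m and horizontal distance between fresh2 and station2 below 0.004 m and angle between fresh2's own z axis and vertical below 0.05 rad)) and x of spent0 in the frame of bin between -0.125 and 0.125 m and y of spent0 in the frame of bin between -0.055 and 0.055 m and z of spent0 in the frame of bin between 0 and 0.05 m and angle between each of bin, bin, bin's own z axis and vertical below 0.1 rad and x of spent1 in the frame of bin between -0.125 and 0.125 m and y of spent1 in the frame of bin between -0.055 and 0.055 m and z of spent1 in the frame of bin between 0 and 0.05 m and x of spent2 in the frame of bin between -0.125 and 0.125 m and y of spent2 in the frame of bin between -0.055 and 0.055 m and z of spent2 in the frame of bin between 0 and 0.05 m), for 0.2 s.
3. the locking bar is slid home into its keeper (value of joint lock_bar above 0.037 m), for 0.2 s.
At the end, for the whole second after the job is handed in: The locking bar is within 5.5 mm of fully home; every fresh chuck present is upright in one of the spindles, within 2.5 mm of fully seated in height and 4 mm of its centre; every spent chuck present lies or stands inside the upright bin; all at rest (value of joint lock_bar above 0.037 m and ((z of fresh0 in the frame of station0 between -0.036 and -0.0295 m and horizontal distance between fresh0 and station0 below 0.004 m and angle between fresh0's own z axis and vertical below 0.05 rad) or (z of fresh0 in the frame of station1 between -0.036 and -0.0295 m and horizontal distance between fresh0 and station1 below 0.004 m and angle between fresh0's own z axis and vertical below 0.05 rad) or (z of fresh0 in the frame of station2 between -0.036 and -0.0295 m and horizontal distance between fresh0 and station2 below 0.004 m and angle between fresh0's own z axis and vertical below 0.05 rad)) and ((z of fresh1 in the frame of station0 between -0.036 and -0.0295 m and horizontal distance between fresh1 and station0 below 0.004 m and angle between fresh1's own z axis and vertical below 0.05 rad) or (z of fresh1 in the frame of station1 between -0.036 and -0.0295 m and horizontal distance between fresh1 and station1 below 0.004 m and angle between fresh1's own z axis and vertical below 0.05 rad) or (z of fresh1 in the frame of station2 between -0.036 and -0.0295 m and horizontal distance between fresh1 and station2 below 0.004 m and angle between fresh1's own z axis and vertical below 0.05 rad)) and ((z of fresh2 in the frame of station0 between -0.036 and -0.0295 m and horizontal distance between fresh2 and station0 below 0.004 m and angle between fresh2's own z axis and vertical below 0.05 rad) or (z of fresh2 in the frame of station1 between -0.036 and -0.0295 m and horizontal distance between fresh2 and station1 below 0.004 m and angle between fresh2's own z axis and vertical below 0.05 rad) or (z of fresh2 in the frame of station2 between -0.036 and -0.0295 m and horizontal distance between fresh2 and station2 below 0.004 m and angle between fresh2's own z axis and vertical below 0.05 rad)) and x of spent0 in the frame of bin between -0.125 and 0.125 m and y of spent0 in the frame of bin between -0.055 and 0.055 m and z of spent0 in the frame of bin between 0 and 0.05 m and angle between each of bin, bin, bin's own z axis and vertical below 0.1 rad and x of spent1 in the frame of bin between -0.125 and 0.125 m and y of spent1 in the frame of bin between -0.055 and 0.055 m and z of spent1 in the frame of bin between 0 and 0.05 m and x of spent2 in the frame of bin between -0.125 and 0.125 m and y of spent2 in the frame of bin between -0.055 and 0.055 m and z of spent2 in the frame of bin between 0 and 0.05 m and linear speed of each of fresh0, fresh1, fresh2, spent0, spent1, spent2, bin below 0.03 m/s); the robot touches nothing.
It fails at once if a bystander is moved more than 4 cm or knocked over (distance of any of wash_bottle, beaker, spanner, standard, standard_b from where it was at the start of the episode above 0.04 m or angle between any of wash_bottle, beaker, spanner, standard, standard_b's own z axis and vertical above 0.5 rad).
Of fresh0, fresh1, fresh2 only 2 to 3 are there at a start; the rules pass over those that are not, and their reading is None.
Of spent0, spent1, spent2 only 2 to 3 are there at a start; the rules pass over those that are not, and their reading is None.
At some moment in a run one of stand0, stand1, stand2, bin may be knocked a few centimetres aside while the robot is not near it.
It also fails if it takes over 210 s, if anything falls off the work surface, if the arm or the gripper's body presses on something with over 40 N, if the wrist force passes 120 N, or if a joint passes its speed limit or range.

### The arm

A 6-joint arm with a two-finger parallel gripper is mounted at the origin on the work surface. World frame = base frame: x ahead of the robot, y to its left, z up, the work surface at z = 0. Lengths are in m, angles in rad, forces in N, time in s.
With the tool pointing down it reaches from about 0.3 to 0.85 m from the base axis. Payload 4.2 kg.
Tool frame: the origin (TCP) lies midway between the tips of the shut fingers; the grasp point (between the pads) lies 19 mm behind it (r.pinch_z is the distance from the TCP to the grasp point, in m); z points along the fingers, y is the direction in which the jaws open and shut (so a half turn about z gives the same grasp; the last joint's range is limited). The gripper opens to 91 mm and grips with 3 to 60 N. Pads are 32 mm wide; open, the fingers measure 118 mm over their backs; the gripper's body (76 mm by 178 mm) begins 60 mm behind the grasp point.
Start: joints at [1.307, 0.32, 1.565, -0, 1.257, -0.02], TCP at [0.139, 0.558, 0.214] pointing down, gripper open.
Joint ranges: [-3.11, 3.11], [-0.84, 2.01], [0.21, 2.61], [-1.34, 4.49], [0.05, 2.63], [-2.56, 2.56]. Speed limits (rad/s): [2.57, 2.57, 3.14, 3.14, 3.14, 3.14].

### API

Orientations are given as a rotation vector (axis times angle).
In Python, from rig import r gives the robot as it stands.
- The arm moves only by the shell command python3 -m jog 'ROWS' [FORCE]. ROWS is JSON, a list of rows, each a list of 7 numbers: the turn, a rotation vector about the tool's x, y, z in degrees, then the shift along the tool's x, y, z in m, then the opening, from 0 (shut) to 1 (fully open). In form: [[ax, ay, az, x, y, z, fingers], ...]. A call has 1 to 10 rows; each row shifts and turns the commanded pose from where the row before left it, along the tool's axes as they then stand; what a row does not reach is not made up. A row lasts 1/10 s, in which the tool goes at most 50 mm and 8.59 degrees, less where a joint would pass 70% of its speed; a pose out of reach is approached as far as the arm can. A call with a gripper value outside its range is refused whole. The fingers move at their own pace and stop on an object; FORCE is the grip in N (left out, the last holds). Time passes only in rows, so rows that do not move let the fingers close. It gives the time, the measured TCP pose, the force and the opening at its end, in the units of the state.
- r.read_state(): the state, without advancing time (a new reading comes with each control period).
- r.snapshot(name): name is "scene" or "top" or "wrist"; returns (picture, depth): 480x640x3 uint8, red, green, blue; 480x640 float32, m along the optical axis (not along the pixel's ray), 0 where there is no reading.
- r.get_calibration(name): a dict with "K" (3x3 intrinsics, pixels), "xyz" and "rotation" of the camera in the world; the wrist camera has in their place "hand_eye" (4x4, takes a point from camera to tool coordinates, whose origin is the TCP and whose axes are the flange's). Camera axes: x right, y down, z forward; pixel columns grow to the right and rows downward; lengths in m; the calibration is good to about 2 mm. A picture is of the moment at which its call begins: read the wrist's pose just before it. get_calibration takes no time and is no camera call.
- r.sign_off(): hands the job in, once; it reports no verdict.
The state is a dict: "t": time; "qpos": joint angles; "qvel": joint speeds; "joint_efforts": joint torques, N m; "tool_pos": TCP position; "tcp_rot": TCP orientation; "force": force on the tool from outside, world axes, zero at the start; "ft_torque": the same for the moment, N m; "width": opening from 0.0 (shut) to 1.0 (fully open).
Only numpy, scipy, OpenCV 4.12 (cv2) and the standard library are available. Lean on these libraries where they do the work, as an engineer would, in place of code of your own. Each camera call takes 0.05 s, during which the arm holds its last target.

## Working session

There is one attempt and no reset: what is moved stays moved. The work goes in short steps, Python scripts to look and compute and a shell command to move; the robot and the scene stay as the last step left them, time stands still between calls to the robot, and variables do not carry over. Pictures are saved under pics/ and viewed, and the job is handed in when it is done.

```bash
ls; mkdir -p pics; python3 - <<'E'
from rig import r
import cv2,json
print(r.read_state())
for n in("scene","top","wrist"):
    p,d=r.snapshot(n)
    cv2.imwrite(f"pics/{n}0.png",p[:,:,::-1])
    import numpy as np; np.save(f"pics/{n}0.npy",d)
    print(n,r.get_calibration(n))
E
```

```text
pics
{'t': 0.0, 'qpos': array([ 1.30702131e+00,  3.20301933e-01,  1.56568796e+00, -1.74569460e-05,
        1.25736675e+00, -2.00087647e-02]), 'qvel': array([ 0.00117373, -0.00103431,  0.00041401,  0.00129378, -0.00187422,
        0.00250054]), 'joint_efforts': array([-2.86384748e-04, -4.12455618e+01, -2.31972170e+01,  7.28140818e-02,
        4.58464783e-02, -1.59766264e-04]), 'tool_pos': array([0.13866022, 0.55751355, 0.21311104]), 'tcp_rot': array([-3.81922899e-01, -3.11805511e+00,  2.74650379e-03]), 'force': array([ 0.75850723, -0.32583548,  0.02803701]), 'ft_torque': array([-0.03453246,  0.02616533,  0.05646084]), 'width': 1.0011907228389285}
scene {'K': array([[496.59091174,   0.        , 315.91773772],
       [  0.        , 496.59091174, 235.61207486],
       [  0.        ,   0.        ,   1.        ]]), 'xyz': array([1.12283031, 0.04238198, 0.87524571]), 'rotation': array([-1.77982083, -1.87775954,  0.69194983])}
top {'K': array([[510.14991669,   0.        , 327.74552223],
       [  0.        , 510.14991669, 238.02534405],
       [  0.        ,   0.        ,   1.        ]]), 'xyz': array([0.295931  , 0.01675069, 1.21008551]), 'rotation': array([-2.15025062,  2.11256621, -0.19942905])}
wrist {'K': array([[429.25120809,   0.        , 317.51673859],
       [  0.        , 429.25120809, 237.33035021],
       [  0.        ,   0.        ,   1.        ]]), 'hand_eye': array([[ 5.98875601e-04, -9.65892567e-01, -2.58942447e-01,
         7.32168662e-02],
       [ 9.99999617e-01,  7.43778104e-04, -4.61625243e-04,
        -1.09932611e-03],
       [ 6.38476113e-04, -2.58942071e-01,  9.65892642e-01,
        -1.71597308e-01],
       [ 0.00000000e+00,  0.00000000e+00,  0.00000000e+00,
         1.00000000e+00]])}
```

View pics/top0.png

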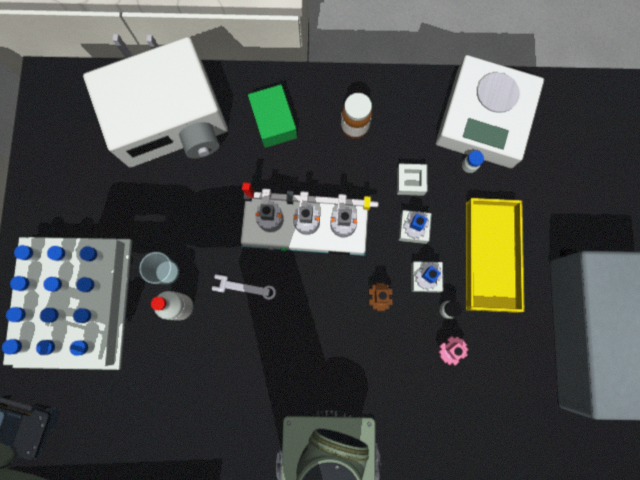

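View pics/scene0.png

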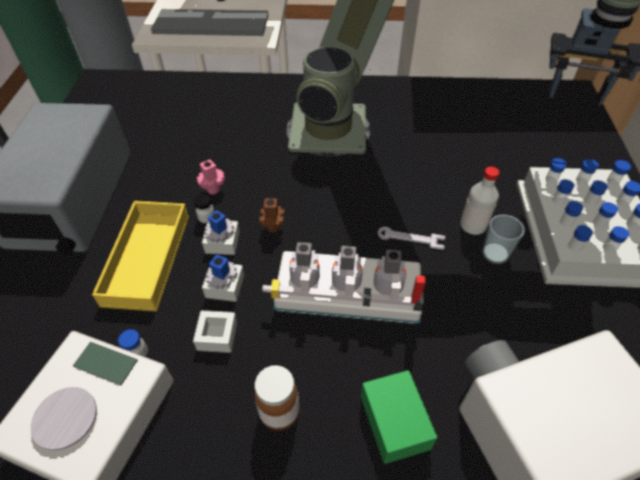

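View pics/wrist0.png

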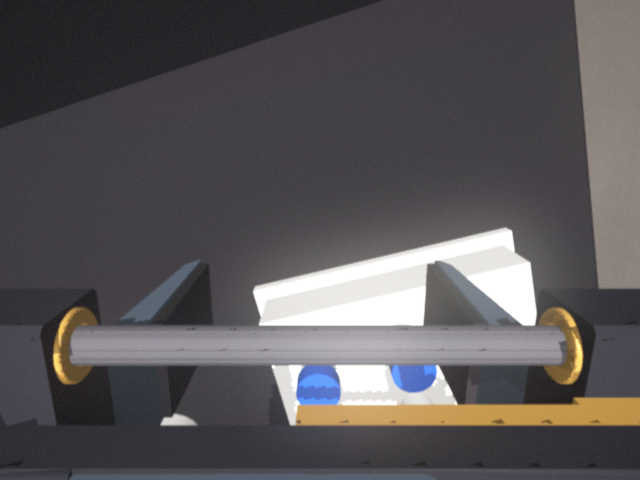

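The top view shows the spinner (grips ~(268,213), (306,213), (344,215)) with the red post at (248,190). The two fresh chucks are at (418,222) and (431,272), the empty stand at (412,178), and the bin at (495,255). The brown and pink look-alikes are at (380,296) and (453,350). I'll enlarge it.

```bash
cat > h.py <<'E'
import numpy as np, cv2
from scipy.spatial.transform import Rotation as R
from rig import r
def T(cal,st=None):
    M=np.eye(4)
    if 'hand_eye' in cal:
        W=np.eye(4);W[:3,:3]=R.from_rotvec(st['tcp_rot']).as_matrix();W[:3,3]=st['tool_pos']
        return W@cal['hand_eye']
    M[:3,:3]=R.from_rotvec(cal['rotation']).as_matrix();M[:3,3]=cal['xyz'];return M
def ray(name,u,v,st=None):
    c=r.get_calibration(name);M=T(c,st)
    d=M[:3,:3]@np.linalg.solve(c['K'],[u,v,1.]);return M[:3,3],d
def atz(name,u,v,z,st=None):
    o,d=ray(name,u,v,st);return o+d*(z-o[2])/d[2]
def atd(name,u,v,dep,st=None):
    o,d=ray(name,u,v,st);return o+d*dep
def cloud(name,D,st=None):
    c=r.get_calibration(name);M=T(c,st)
    v,u=np.mgrid[:480,:640];X=np.stack([u,v,np.ones_like(u)],-1)@np.linalg.inv(c['K']).T*D[...,None]
    return X@M[:3,:3].T+M[:3,3]
def proj(name,P,st=None):
    c=r.get_calibration(name);M=np.linalg.inv(T(c,st));p=c['K']@(M[:3,:3]@np.array(P)+M[:3,3]);return p[:2]/p[2]
def snap(name,tag):
    st=r.read_state();p,d=r.snapshot(name);cv2.imwrite(f"pics/{tag}.png",p[:,:,::-1]);np.savez(f"pics/{tag}.npz",p=p,d=d,tool_pos=st['tool_pos'],tcp_rot=st['tcp_rot']);return st,p,d
def crop(tag,x0,y0,x1,y1,s):
    im=cv2.imread(f"pics/{tag}.png")[y0:y1,x0:x1];cv2.imwrite(f"pics/{tag}_c.png",cv2.resize(im,None,fx=s,fy=s,interpolation=cv2.INTER_CUBIC))
E
python3 - <<'E'
from h import *
crop('top0',230,150,430,310,4)
D=np.load('pics/top0.npy')
C=cloud('top',D);p=cv2.imread('pics/top0.png')
hsv=cv2.cvtColor(p,cv2.COLOR_BGR2HSV)
for n,(lo,hi,box) in {'knob':((0,150,100),(8,255,255),(235,175,260,205)),'blue':((105,150,60),(130,255,255),(400,205,445,290)),'yellow':((22,150,100),(35,255,255),(460,190,530,320)),'keeper':((22,150,100),(35,255,255),(355,190,385,212))}.items():
    m=np.zeros((480,640),np.uint8);x0,y0,x1,y1=box
    m[y0:y1,x0:x1]=cv2.inRange(hsv,lo,hi)[y0:y1,x0:x1]
    k,l,s,c=cv2.connectedComponentsWithStats(m)
    for i in range(1,k):
        if s[i,4]>8:
            q=C[l==i];print(n,c[i],s[i,4],np.median(q,0),np.percentile(q[:,2],95), q.min(0),q.max(0))
E
```

```text
knob [246.56730769 188.98076923] 104 [0.59567857 0.18927412 0.13625473] 0.14270869074462242 [ 0.295931    0.01675069 -0.00249531] [0.65117423 0.22186455 1.21008551]
blue [417.96376812 222.32608696] 138 [ 0.53656018 -0.19218571  0.08744664] 0.09177300316238204 [ 0.5247723  -0.21177645  0.04889016] [ 0.56436144 -0.17840014  0.09573909]
blue [430.7080292  274.34306569] 137 [ 0.41986201 -0.21864361  0.08797154] 0.0913986620833378 [ 0.295931   -0.23874867  0.04740282] [0.44511216 0.01675069 1.21008551]
yellow [494.57469213 255.202927  ] 5603 [ 0.47720179 -0.38896789  0.00633014] 0.04614800563572843 [ 0.295931   -0.46555927 -0.00852113] [0.62270085 0.01675069 1.21008551]
yellow [466.10144928 232.20289855] 69 [ 0.53421799 -0.32395119  0.0058798 ] 0.013349289410982736 [ 0.45209333 -0.32698838  0.00161288] [ 0.6072879  -0.32018474  0.02682173]
yellow [466. 283.] 31 [ 0.41120779 -0.31994148  0.00626076] 0.009781630278943076 [ 0.37584268 -0.32190754  0.00069292] [ 0.44701731 -0.31805527  0.00995771]
keeper [366.8974359  202.07692308] 78 [ 0.58605332 -0.07891546  0.07842768] 0.08291599679915918 [ 0.5726969  -0.09305342 -0.0031023 ] [ 0.62080693 -0.07128968  0.08660835]
```

View pics/top0_c.png

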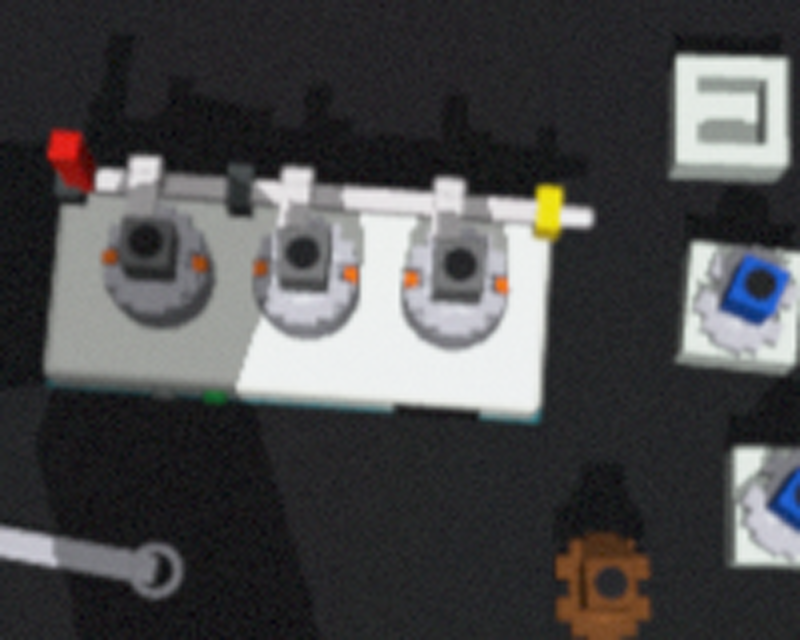

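```bash
python3 - <<'E'
from h import *
g=[atz('top',*uv,.137) for uv in [(266.5,210),(305.5,213),(345,216)]]
for x in g: print(x)
d=g[0]-g[2];print(np.linalg.norm(d),np.degrees(np.arctan2(-d[0],d[1])))
print('knob',atz('top',246.5,184.5,.139))
st=r.read_state();Rm=R.from_rotvec(st['tcp_rot']).as_matrix();print(Rm)
E
```

```text
[0.54874828 0.14291854 0.137     ]
[0.54371717 0.05870079 0.137     ]
[ 0.53870979 -0.02653962  0.137     ]
0.16975523437765525 -3.390169418121744
knob [0.60424646 0.18822107 0.139     ]
[[-9.70422484e-01  2.41412669e-01 -3.55675518e-04]
 [ 2.41412930e-01  9.70421570e-01 -1.33149932e-03]
 [ 2.37143894e-05 -1.37798155e-03 -9.99999050e-01]]
```

```bash
cat >> h.py <<'E'
def plan(x,y,z,yaw=None):
    """yaw deg: world angle of tool y from world +y, CCW positive; prints needed tool z turn, then shift in tool axes AFTER that turn"""
    st=r.read_state();Rm=R.from_rotvec(st['tcp_rot']).as_matrix();p=st['tool_pos']
    cur=np.degrees(np.arctan2(-Rm[0,1],Rm[1,1]));turn=0
    print('t',round(st['t'],2),'pos',p.round(4),'yaw',round(cur,2),'tilt',(np.degrees(Rm[:2,2])).round(2),'F',st['force'].round(1),'w',round(st['width'],3),'q',st['qpos'].round(2))
    if yaw is not None:
        turn=-((yaw-cur+90)%180-90)
    R2=Rm@R.from_rotvec([0,0,np.radians(turn)]).as_matrix()
    s=R2.T@(np.array([x,y,z])-p)
    print('turn z',round(turn,2),'shift mm',(s*1000).round(1))
E
python3 -m jog '[[0,0,-5.3,0,0,0,1],[0,0,-5.3,0,0,0,1]]'; python3 -c "
from h import *
plan(.5,.06,.26,-3.39)"
```

```text
t: 0.35
tool_pos: [0.1388, 0.5578, 0.2136]
tcp_rot: [-0.086, -3.14, 0.001]
force: [-0.1, -0.3, 0.0]
width: 0.998
t 0.35 pos [0.1388 0.5578 0.2136] yaw -3.15 tilt [-0.01 -0.04] F [-0.1 -0.3  0. ] w 0.998 q [ 1.31  0.32  1.57 -0.    1.26 -0.21]
turn z 0.24 shift mm [-390.  -475.6  -46.1]
```

```bash
python3 -m jog '[[0,0,0,-0.02,-0.03,-0.01,1],[0,0,0,-0.03,-0.037,-0.01,1],[0,0,0,-0.03,-0.037,-0.01,1],[0,0,0,-0.03,-0.037,-0.008,1],[0,0,0,-0.03,-0.037,-0.008,1],[0,0,0,-0.03,-0.037,0,1],[0,0,0,-0.03,-0.037,0,1],[0,0,0,-0.03,-0.037,0,1],[0,0,0,-0.03,-0.037,0,1],[0,0,0,-0.03,-0.037,0,1]]'; python3 -m jog '[[0,0,0,-0.03,-0.037,0,1],[0,0,0,-0.03,-0.037,0,1],[0,0,0,-0.03,-0.037,0,1],[0,0,0,-0.01,-0.005,0,1],[0,0,0,0,0,0,1]]';python3 -c "
from h import *
plan(.5,.06,.26,-3.39)
snap('wrist','w1')"
```

```text
t: 1.35
tool_pos: [0.4076, 0.1768, 0.26]
tcp_rot: [0.092, 3.14, 0.001]
force: [0.6, 0.8, 1.0]
width: 0.998
t: 1.85
tool_pos: [0.5008, 0.056, 0.2593]
tcp_rot: [-0.097, -3.139, -0.001]
force: [-0.2, 0.1, -0.2]
width: 0.998
t 1.85 pos [0.5008 0.056  0.2593] yaw -3.53 tilt [-0.05  0.02] F [-0.2  0.1 -0.2] w 0.998 q [ 0.09  0.18  1.64  0.    1.32 -1.42]
turn z -0.14 shift mm [ 1.   4.  -0.7]
```

View pics/w1.png

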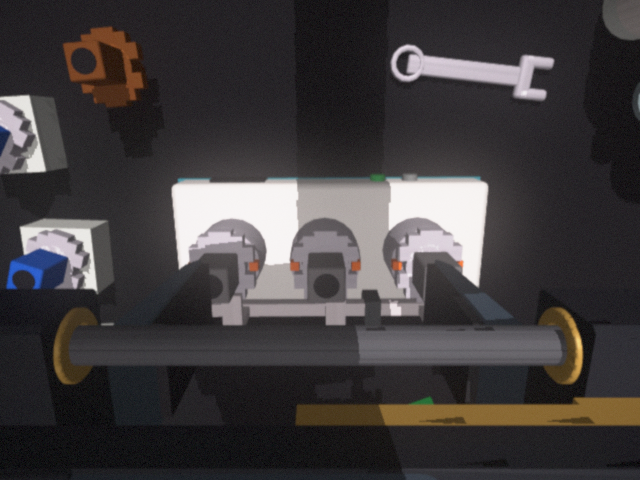

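```bash
python3 - <<'E'
from h import *
crop('w1',170,170,500,340,2.4)
f=np.load('pics/w1.npz');st=dict(tool_pos=f['tool_pos'],tcp_rot=f['tcp_rot'])
hsv=cv2.cvtColor(f['p'],cv2.COLOR_RGB2HSV);m=cv2.inRange(hsv,(3,140,100),(20,255,255));m[:240]=0;m[300:]=0
k,l,s,c=cv2.connectedComponentsWithStats(m)
C=cloud('wrist',f['d'],st)
for i in range(1,k):
    if s[i,4]>10: print(s[i],c[i].round(1),atz('wrist',*c[i],.091,st).round(4),np.median(C[l==i],0).round(4))
o=np.array([.5437,.0585]);a=np.radians(-3.39)
for y in (-85,0,85):
  for dy in (-25.5,25.5):
    print(y,dy,o+np.array([-np.sin(a),np.cos(a)])*(y+dy)/1000)
print('grip',atz('wrist',326,286,.137,st),C[286,312],C[275,318])
E
```

```text
[352 261   8   9  63] [355.5 265.4] [0.5443 0.084  0.091 ] [0.5433 0.0841 0.0939]
[392 261  10   9  71] [396.7 265.2] [0.5462 0.1182 0.091 ] [0.5455 0.1179 0.0936]
[458 261   5   5  14] [460.1 263. ] [0.5475 0.171  0.091 ] [0.5458 0.1701 0.0936]
[250 263   8   8  59] [253.4 266.2] [ 0.5398 -0.0012  0.091 ] [ 0.5388 -0.0008  0.0939]
[291 262   8   8  57] [294.4 265.8] [0.5415 0.033  0.091 ] [0.5406 0.033  0.0942]
-85 -25.5 [ 0.5371659  -0.05180664]
-85 25.5 [ 0.54018164 -0.00089588]
0 -25.5 [0.54219213 0.03304462]
0 25.5 [0.54520787 0.08395538]
85 -25.5 [0.54721836 0.11789588]
85 25.5 [0.5502341  0.16880664]
grip [0.54304545 0.05848173 0.137     ] [0.5420025  0.04830746 0.13807258] [0.53410792 0.05316674 0.13720584]
```

View pics/w1_c.png

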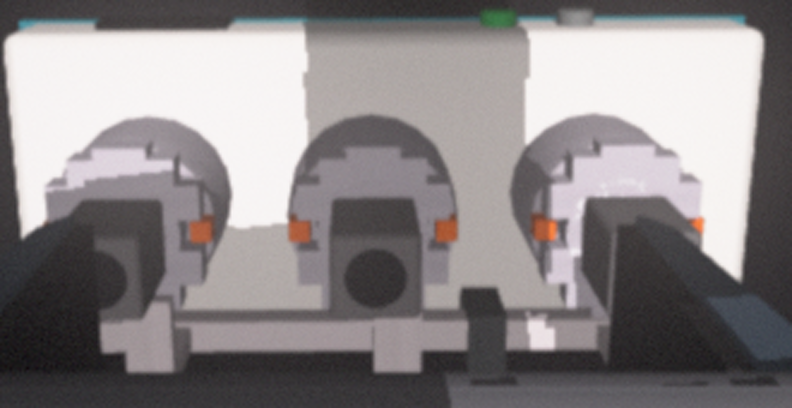

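```bash
python3 -c "
from h import *
plan(.602,.187,.17,-3.25)"
```

```text
t 1.9 pos [0.4997 0.0571 0.2594] yaw -3.43 tilt [-0.1   0.04] F [-0.6  0.5  0.2] w 0.998 q [ 0.09  0.18  1.64  0.    1.32 -1.42]
turn z -0.18 shift mm [-94.9 135.5  89.3]
```

```bash
python3 -m jog '[[0,0,0,-0.024,0.034,0,0.5],[0,0,0,-0.024,0.034,0,0.5],[0,0,0,-0.024,0.034,0,0.5],[0,0,0,-0.023,0.034,0.009,0.5],[0,0,0,0,0,0.04,0.5],[0,0,0,0,0,0.04,0.5],[0,0,0,0,0,0,0.5]]';python3 -c "
from h import *
plan(.602,.187,.115,-3.25)
snap('scene','s2');crop('s2',350,200,550,350,4)"
```

```text
t: 2.6
tool_pos: [0.5975, 0.1882, 0.1652]
tcp_rot: [-0.087, -3.127, 0.006]
force: [-0.7, 0.1, -0.4]
width: 0.501
t 2.6 pos [0.5975 0.1882 0.1652] yaw -3.19 tilt [-0.75 -0.18] F [-0.7  0.1 -0.4] w 0.501 q [ 0.29  0.44  1.5   0.    1.21 -1.23]
turn z 0.06 shift mm [-5.2 -0.8 50.1]
```

View pics/s2_c.png

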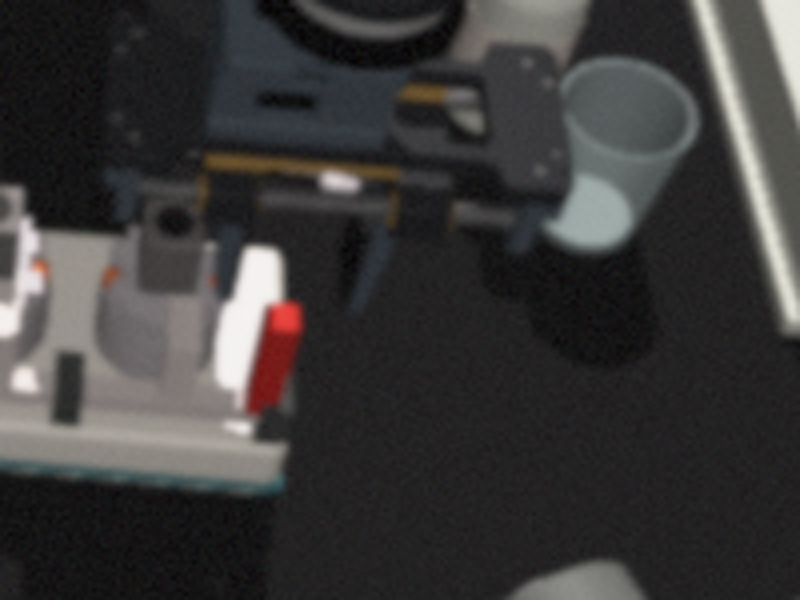

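```bash
python3 -c "
from h import *
print(atz('scene',421.6,278.3,.139))
print(proj('scene',[.5975,.1882,.1652]))"; python3 -m jog '[[0,0,0,-0.005,0,0.02,0.5],[0,0,0,0,0,0.02,0.5],[0,0,0,0,0,0.01,0.5],[0,0,0,0,0,0,0.5]]'
```

```text
[0.60109996 0.19352462 0.139     ]
[420.64712696 267.94845948]
t: 3.05
tool_pos: [0.6075, 0.1873, 0.1217]
tcp_rot: [0.092, 3.14, 0.0]
force: [-1.1, -0.9, 0.2]
width: 0.502
```

```bash
python3 -m jog '[[0,0,0,0,0,0.004,0],[0,0,0,0,0,0,0],[0,0,0,0,0,0,0],[0,0,0,0,0,0,0],[0,0,0,0,0,0,0]]' 25;python3 -c "
from h import *
plan(.5433+.0499+.0567*.168,.0585-.0028+.168,.115,-3.25)"
```

```text
t: 3.55
tool_pos: [0.6083, 0.1877, 0.1178]
tcp_rot: [0.093, 3.139, 0.003]
force: [-0.5, 3.1, 2.4]
width: 0.171
t 3.55 pos [0.6083 0.1877 0.1178] yaw -3.38 tilt [0.09 0.11] F [-0.5  3.1  2.4] w 0.171 q [ 0.28  0.48  1.56  0.    1.1  -1.23]
turn z -0.13 shift mm [ 7.6 35.6  2.9]
```

```bash
python3 -m jog '[[0,0,0,0,0.008,0,0],[0,0,0,0,0.010,0,0],[0,0,0,0,0.010,0,0],[0,0,0,0,0.006,0,0],[0,0,0,0,0,0,0]]'; python3 -m jog '[[0,0,0,0,0.002,0,0],[0,0,0,0,0.002,0,0],[0,0,0,0,0,0,0]]'
```

```text
t: 4.05
tool_pos: [0.6102, 0.2221, 0.1178]
tcp_rot: [0.091, 3.139, 0.001]
force: [-0.9, -0.3, 5.9]
width: 0.174
t: 4.35
tool_pos: [0.6103, 0.2242, 0.1178]
tcp_rot: [0.091, 3.139, -0.003]
force: [-1.2, -4.0, 5.2]
width: 0.175
```

```bash
python3 -m jog '[[0,0,0,0,0.003,0,0],[0,0,0,0,0.0,0,0]]'; python3 -m jog '[[0,0,0,0,0.0,0,0.5],[0,0,0,0,0.0,0,0.5],[0,0,0,0,0,-0.03,0.5],[0,0,0,0,0,-0.04,0.5],[0,0,0,0,0,-0.04,0.5]]';python3 -c "
from h import *
snap('top','t3');crop('t3',210,150,410,270,4)
print(atz('top',242,185,.139))
g=[.5433,.0585];a=np.radians(-3.25)
for y in(85,0,-85): x=g[0]-np.sin(a)*y/1e3;yy=g[1]+np.cos(a)*y/1e3;print(y,x,yy);plan(x,yy,.17,-3.25)"
```

```text
t: 4.55
tool_pos: [0.6102, 0.2242, 0.1177]
tcp_rot: [0.09, 3.14, -0.012]
force: [-0.9, -12.0, 7.7]
width: 0.171
t: 5.05
tool_pos: [0.6097, 0.2285, 0.2272]
tcp_rot: [-0.092, -3.138, -0.0]
force: [0.8, 0.4, 0.7]
width: 0.5
[0.60293193 0.1979223  0.139     ]
85 0.5481188869428871 0.14336329199737466
t 5.1 pos [0.613  0.2297 0.2356] yaw -3.34 tilt [0.66 0.28] F [2.5 0.9 4.6] w 0.499 q [ 0.34  0.43  1.34  0.    1.36 -1.17]
turn z -0.09 shift mm [ 60.6 -90.3  64.5]
0 0.5433 0.0585
t 5.1 pos [0.613  0.2297 0.2356] yaw -3.34 tilt [0.66 0.28] F [2.5 0.9 4.6] w 0.499 q [ 0.34  0.43  1.34  0.    1.36 -1.17]
turn z -0.09 shift mm [  60.6 -175.3   64. ]
-85 0.5384811130571129 -0.026363291997374645
t 5.1 pos [0.613  0.2297 0.2356] yaw -3.34 tilt [0.66 0.28] F [2.5 0.9 4.6] w 0.499 q [ 0.34  0.43  1.34  0.    1.36 -1.17]
turn z -0.09 shift mm [  60.6 -260.2   63.5]
```

View pics/t3_c.png

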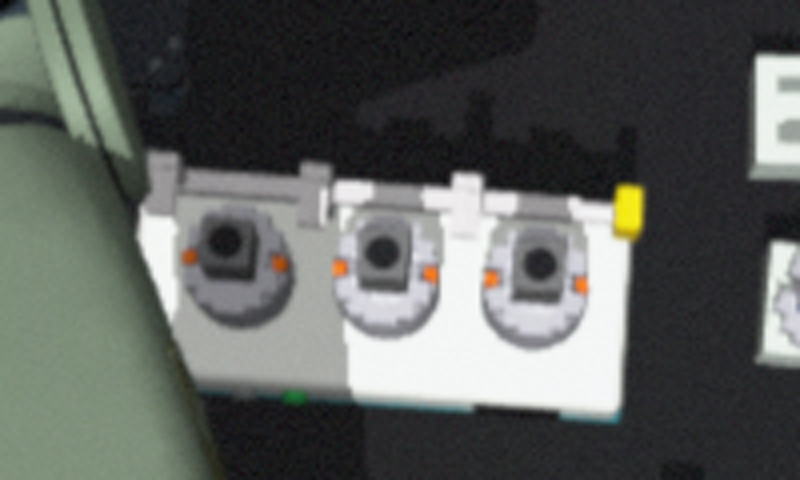

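The bar is fully drawn, with its tongues midway between stations (crop x ~165, 315, 467). Next is the station2 chuck.

```bash
python3 -m jog '[[0,0,0,0.02,-0.03,0,0.55],[0,0,0,0.02,-0.03,0,0.55],[0,0,0,0.02,-0.03,0,0.55],[0,0,0,0,0,0.03,0.55],[0,0,0,0,0,0.03,0.55],[0,0,0,0,0,0,0.55],[0,0,0,0,0,0,0.55]]';python3 -c "
from h import *
plan(.5481,.1434,.110,-3.25)"
```

```text
t: 5.8
tool_pos: [0.5451, 0.142, 0.1669]
tcp_rot: [-0.092, -3.139, -0.0]
force: [-0.2, 0.7, 0.9]
width: 0.547
t 5.8 pos [0.5451 0.142  0.1669] yaw -3.35 tilt [-0.04  0.02] F [-0.2  0.7  0.9] w 0.547 q [ 0.23  0.34  1.66  0.    1.14 -1.28]
turn z -0.1 shift mm [-2.9  1.6 56.9]
```

```bash
python3 -m jog '[[0,0,0,-0.003,0.0015,0.02,0.55],[0,0,0,0,0,0.02,0.55],[0,0,0,0,0,0.017,0.55],[0,0,0,0,0,0,0.55],[0,0,0,0,0,0,0],[0,0,0,0,0,0,0],[0,0,0,0,0,0,0],[0,0,0,0,0,0,0]]' 30;python3 -c "
from h import *
plan(.5481,.1434,.110,-3.25)"
```

```text
t: 6.6
tool_pos: [0.5492, 0.1436, 0.1114]
tcp_rot: [0.093, 3.137, 0.003]
force: [0.4, 2.6, 3.9]
width: 0.303
t 6.6 pos [0.5492 0.1436 0.1114] yaw -3.39 tilt [0.18 0.11] F [0.4 2.6 3.9] w 0.303 q [ 0.23  0.39  1.73  0.    1.01 -1.28]
turn z -0.14 shift mm [ 1.1 -0.2  1.4]
```

```bash
python3 -m jog '[[0,0,0,0,0,-0.005,0],[0,0,0,0,0,-0.015,0],[0,0,0,0,0,-0.03,0],[0,0,0,0,0,-0.045,0],[0,0,0,0,0,-0.045,0],[0,0,0,0,0,0,0]]' 30;python3 -c "
from h import *
snap('top','t4');crop('t4',390,150,540,320,3.5)"
```

```text
t: 7.2
tool_pos: [0.551, 0.143, 0.2565]
tcp_rot: [0.092, 3.128, 0.004]
force: [0.7, 0.0, -2.9]
width: 0.306
```

View pics/t4_c.png

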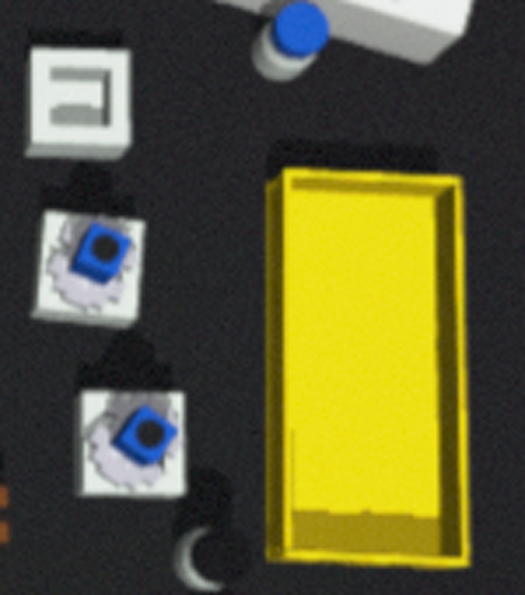

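View pics/t4.png

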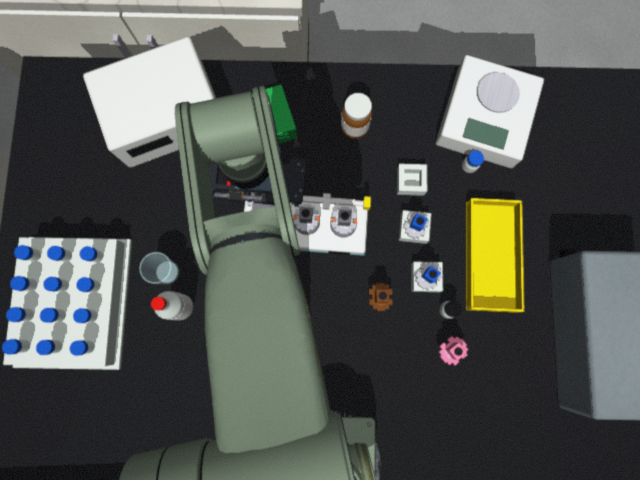

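```bash
python3 -c "
from h import *
c=[atz('top',390+u/3.5,150+v/3.5,.045) for u,v in[(283,169),(463,176),(469,566),(280,560)]]
for q in c: print(q.round(4))
m=np.mean(c,0);print('centre',m)
d=c[0]+c[1]-c[2]-c[3];print(np.degrees(np.arctan2(d[1],d[0])),[np.linalg.norm(c[i]-c[i-1]) for i in range(4)])
plan(m[0]+.08,m[1],.25)
"
```

```text
[ 0.608  -0.3269  0.045 ]
[ 0.6055 -0.4485  0.045 ]
[ 0.3447 -0.4391  0.045 ]
[ 0.3465 -0.3163  0.045 ]
centre [ 0.47615707 -0.3827029   0.045     ]
-2.1962453238897766 [np.float64(0.26173404449089105), np.float64(0.12160694237086295), np.float64(0.2609159872672936), np.float64(0.12277855392279192)]
t 7.25 pos [0.5492 0.1426 0.2528] yaw -3.37 tilt [0.32 0.04] F [-0.5  0.1 -3.9] w 0.303 q [ 0.23  0.28  1.52 -0.    1.33 -1.28]
turn z 0 shift mm [ -37.8 -524.     2.5]
```

```bash
python3 -m jog '[[0,0,0,-0.002,-0.02,0,0],[0,0,0,-0.004,-0.04,0,0],[0,0,0,-0.004,-0.045,0,0],[0,0,0,-0.004,-0.045,0,0],[0,0,0,-0.004,-0.045,0,0],[0,0,0,-0.004,-0.045,0,0],[0,0,0,-0.004,-0.045,0,0],[0,0,0,-0.004,-0.045,0,0],[0,0,0,-0.004,-0.045,0,0],[0,0,0,-0.004,-0.045,0,0]]';python3 -m jog '[[0,0,0,-0.002,-0.045,0,0],[0,0,0,-0.002,-0.04,0,0],[0,0,0,0,-0.02,0,0],[0,0,0,0,0,0,0],[0,0,0,0,0,0,0]]';python3 -c "
from h import *
plan(.558,-.386,.10,-2.2)"
```

```text
t: 8.25
tool_pos: [0.5595, -0.2801, 0.2469]
tcp_rot: [-0.093, -3.134, -0.004]
force: [1.2, 0.4, -2.0]
width: 0.303
t: 8.75
tool_pos: [0.5583, -0.3828, 0.2478]
tcp_rot: [-0.093, -3.137, -0.006]
force: [0.9, 0.5, -3.7]
width: 0.304
t 8.75 pos [ 0.5583 -0.3828  0.2478] yaw -3.4 tilt [-0.19  0.21] F [ 0.9  0.5 -3.7] w 0.304 q [-0.62  0.47  1.24  0.    1.43 -2.13]
turn z -1.2 shift mm [ -0.3  -3.7 147.8]
```

```bash
python3 -m jog '[[0,0,0,0,-0.003,0.03,0],[0,0,0,0,0,0.045,0],[0,0,0,0,0,0.045,0],[0,0,0,0,0,0.03,0],[0,0,0,0,0,0.02,0],[0,0,0,0,0,0.008,0],[0,0,0,0,0,0,0],[0,0,0,0,0,0.004,0],[0,0,0,0,0,0,0]]';python3 -c "
from h import *
plan(.558,-.386,.063)"
```

```text
t: 9.65
tool_pos: [0.5596, -0.3868, 0.0691]
tcp_rot: [0.092, 3.139, -0.001]
force: [-0.3, 0.8, -4.1]
width: 0.307
t 9.65 pos [ 0.5596 -0.3868  0.0691] yaw -3.35 tilt [ 0.09 -0.06] F [-0.3  0.8 -4.1] w 0.307 q [-0.62  0.59  1.5   0.    1.05 -2.13]
turn z 0 shift mm [1.7 0.7 6.1]
```

```bash
python3 -m jog '[[0,0,0,0,0,0.003,0],[0,0,0,0,0,0.002,0],[0,0,0,0,0,0.0,0]]';python3 -m jog '[[0,0,0,0,0,0.002,0],[0,0,0,0,0,0.0,0]]'
```

```text
t: 9.95
tool_pos: [0.5593, -0.3871, 0.0634]
tcp_rot: [0.093, 3.139, -0.001]
force: [-0.2, -0.2, -1.3]
width: 0.305
t: 10.15
tool_pos: [0.5593, -0.3871, 0.0634]
tcp_rot: [0.093, 3.139, -0.001]
force: [-3.0, 1.5, 5.9]
width: 0.306
```

```bash
python3 -m jog '[[0,0,0,0,0,0,0.55],[0,0,0,0,0,0,0.55],[0,0,0,0,0,0,0.55],[0,0,0,0,0,-0.03,0.55],[0,0,0,0,0,-0.04,0.55],[0,0,0,0,0,-0.04,0.55]]';python3 -c "
from h import *
snap('wrist','w5');plan(.5433,.0585,.17,-3.25)"
```

```text
t: 10.75
tool_pos: [0.5587, -0.3866, 0.1714]
tcp_rot: [-0.092, -3.139, -0.002]
force: [0.6, -0.5, 0.7]
width: 0.552
t 10.8 pos [ 0.5619 -0.389   0.1801] yaw -3.37 tilt [ 0.6  -0.43] F [ 2.  -1.7  5.2] w 0.549 q [-0.62  0.5   1.35 -0.    1.27 -2.13]
turn z -0.12 shift mm [ 44.  445.7   6.5]
```

View pics/w5.png

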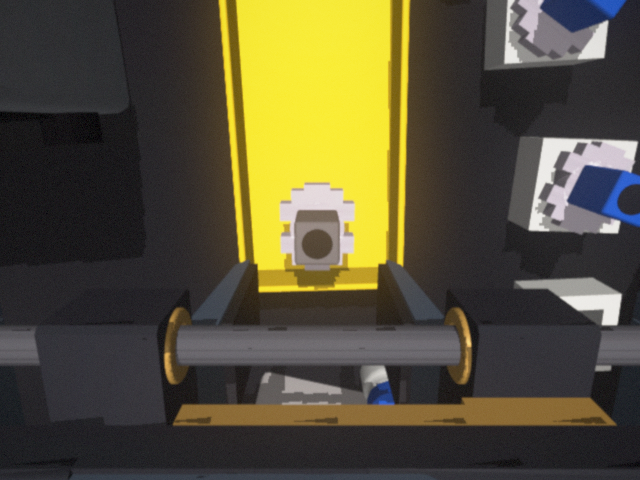

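The first spent chuck stands upright in the bin at (317,235). Next is station1.

```bash
python3 -m jog '[[0,0,0,0.002,0.02,-0.01,0.55],[0,0,0,0.004,0.04,0,0.55],[0,0,0,0.004,0.045,0,0.55],[0,0,0,0.004,0.045,0,0.55],[0,0,0,0.004,0.045,0,0.55],[0,0,0,0.004,0.045,0,0.55],[0,0,0,0.004,0.045,0,0.55],[0,0,0,0.004,0.045,0,0.55],[0,0,0,0.004,0.045,0,0.55],[0,0,0,0.005,0.04,0,0.55]]';python3 -m jog '[[0,0,0,0.004,0.03,0,0.55],[0,0,0,0,0,0.01,0.55],[0,0,0,0,0,0,0.55]]';python3 -c "
from h import *
plan(.5433,.0585,.11,-3.25)"
```

```text
t: 11.8
tool_pos: [0.5431, 0.0325, 0.1802]
tcp_rot: [-0.091, -3.139, -0.001]
force: [0.6, 0.3, 0.3]
width: 0.548
t: 12.1
tool_pos: [0.5404, 0.0606, 0.169]
tcp_rot: [-0.089, -3.136, 0.001]
force: [0.5, -0.3, 1.2]
width: 0.552
t 12.1 pos [0.5404 0.0606 0.169 ] yaw -3.25 tilt [-0.24 -0.04] F [ 0.5 -0.3  1.2] w 0.552 q [ 0.09  0.31  1.7  -0.    1.14 -1.42]
turn z -0.0 shift mm [-3.3 -1.9 59. ]
```

```bash
python3 -m jog '[[0,0,0,-0.0025,-0.002,0.02,0.55],[0,0,0,0,0,0.02,0.55],[0,0,0,0,0,0.018,0.55],[0,0,0,0,0,0,0.55],[0,0,0,0,0,0,0],[0,0,0,0,0,0,0],[0,0,0,0,0,0,0],[0,0,0,0,0,0,0]]' 30;python3 -c "
from h import *
plan(.5433,.0585,.110,-3.25)"
```

```text
t: 12.9
tool_pos: [0.5455, 0.0585, 0.1141]
tcp_rot: [0.093, 3.138, 0.003]
force: [0.3, 3.9, 3.6]
width: 0.303
t 12.9 pos [0.5455 0.0585 0.1141] yaw -3.4 tilt [0.16 0.1 ] F [0.3 3.9 3.6] w 0.303 q [ 0.08  0.36  1.77  0.    1.   -1.43]
turn z -0.15 shift mm [ 2.2 -0.1  4.1]
```

```bash
python3 -m jog '[[0,0,0,0,0,-0.005,0],[0,0,0,0,0,-0.015,0],[0,0,0,0,0,-0.03,0],[0,0,0,0,0,-0.045,0],[0,0,0,0,0,-0.045,0],[0,0,0,0,0,0,0]]' 30;python3 -c "
from h import *
plan(.476,-.383,.25)"
```

```text
t: 13.5
tool_pos: [0.5476, 0.0576, 0.2595]
tcp_rot: [0.092, 3.128, 0.0]
force: [1.0, 0.1, -3.1]
width: 0.307
t 13.5 pos [0.5476 0.0576 0.2595] yaw -3.36 tilt [ 0.72 -0.01] F [ 1.   0.1 -3.1] w 0.307 q [ 0.08  0.25  1.55 -0.    1.33 -1.43]
turn z 0 shift mm [  45.8 -444.     8.7]
```

```bash
python3 -m jog '[[0,0,0,0.002,-0.02,0,0],[0,0,0,0.004,-0.04,0,0],[0,0,0,0.005,-0.045,0,0],[0,0,0,0.005,-0.045,0,0],[0,0,0,0.005,-0.045,0,0],[0,0,0,0.005,-0.045,0,0],[0,0,0,0.005,-0.045,0,0],[0,0,0,0.005,-0.045,0,0],[0,0,0,0.005,-0.045,0,0],[0,0,0,0.004,-0.04,0,0]]';python3 -m jog '[[0,0,0,0,-0.03,0,0],[0,0,0,0,0,0,0],[0,0,0,0,0,0,0]]';python3 -c "
from h import *
plan(.476,-.383,.070,-2.2);snap('top','t6');crop('t6',390,150,540,320,3.5)"
```

```text
t: 14.5
tool_pos: [0.4733, -0.3556, 0.2511]
tcp_rot: [-0.093, -3.136, -0.002]
force: [0.3, 0.1, -3.4]
width: 0.306
t: 14.8
tool_pos: [0.4724, -0.3836, 0.251]
tcp_rot: [-0.094, -3.137, -0.005]
force: [0.2, -0.1, -3.7]
width: 0.308
t 14.8 pos [ 0.4724 -0.3836  0.251 ] yaw -3.45 tilt [-0.19  0.17] F [ 0.2 -0.1 -3.7] w 0.308 q [-0.7   0.36  1.42  0.    1.37 -2.21]
turn z -1.25 shift mm [ -4.2   0.2 180.9]
```

View pics/t6_c.png

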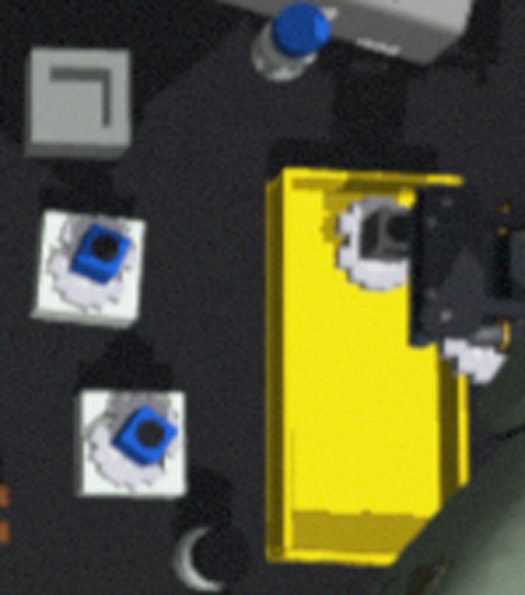

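Nothing has been knocked aside so far, and the bin is unmoved. Lowering.

```bash
python3 -m jog '[[0,0,0,-0.003,0,0.03,0],[0,0,0,0,0,0.045,0],[0,0,0,0,0,0.045,0],[0,0,0,0,0,0.035,0],[0,0,0,0,0,0.02,0],[0,0,0,0,0,0.006,0],[0,0,0,0,0,0,0],[0,0,0,0,0,0,0]]';python3 -c "
from h import *
plan(.476,-.383,.066)"
```

```text
t: 15.65
tool_pos: [0.4776, -0.3841, 0.0734]
tcp_rot: [0.091, 3.138, -0.003]
force: [0.9, 0.4, -4.2]
width: 0.305
t 15.65 pos [ 0.4776 -0.3841  0.0734] yaw -3.32 tilt [ 0.12 -0.1 ] F [ 0.9  0.4 -4.2] w 0.305 q [-0.7   0.49  1.67  0.    0.98 -2.21]
turn z 0 shift mm [1.6 1.  7.4]
```

```bash
python3 -m jog '[[0,0,0,0,0,0.004,0],[0,0,0,0,0,0.003,0],[0,0,0,0,0,0.0,0]]';python3 -m jog '[[0,0,0,0,0,0.002,0],[0,0,0,0,0,0.0,0]]'
```

```text
t: 15.95
tool_pos: [0.4772, -0.3843, 0.066]
tcp_rot: [0.092, 3.138, -0.002]
force: [1.3, 0.3, 0.7]
width: 0.303
t: 16.15
tool_pos: [0.4772, -0.3844, 0.066]
tcp_rot: [0.093, 3.138, -0.002]
force: [-1.3, 2.7, 12.0]
width: 0.309
```

```bash
python3 -m jog '[[0,0,0,0,0,0,0.55],[0,0,0,0,0,0,0.55],[0,0,0,0,0,0,0.55],[0,0,0,0,0,-0.03,0.55],[0,0,0,0,0,-0.04,0.55],[0,0,0,0,0,-0.04,0.55]]';python3 -c "
from h import *
plan(.5385,-.026,.18,-3.25)"
```

```text
t: 16.75
tool_pos: [0.4762, -0.3837, 0.1734]
tcp_rot: [-0.092, -3.139, -0.002]
force: [1.3, -0.9, 0.3]
width: 0.547
t 16.75 pos [ 0.4762 -0.3837  0.1734] yaw -3.37 tilt [-0.08  0.07] F [ 1.3 -0.9  0.3] w 0.547 q [-0.7   0.4   1.54  0.    1.2  -2.21]
turn z -0.12 shift mm [-42.  360.7  -6.3]
```

```bash
python3 -m jog '[[0,0,0,-0.002,0.02,-0.01,0.55],[0,0,0,-0.005,0.04,0,0.55],[0,0,0,-0.005,0.045,0,0.55],[0,0,0,-0.005,0.045,0,0.55],[0,0,0,-0.005,0.045,0,0.55],[0,0,0,-0.005,0.045,0,0.55],[0,0,0,-0.005,0.045,0,0.55],[0,0,0,-0.005,0.045,0.01,0.55],[0,0,0,-0.005,0.03,0.01,0.55],[0,0,0,0,0,0,0.55]]';python3 -c "
from h import *
plan(.5385,-.026,.112,-3.25)"
```

```text
t: 17.75
tool_pos: [0.5385, -0.0231, 0.1608]
tcp_rot: [-0.085, -3.136, -0.002]
force: [-0.5, -0.5, -0.9]
width: 0.55
t 17.75 pos [ 0.5385 -0.0231  0.1608] yaw -3.1 tilt [-0.23  0.1 ] F [-0.5 -0.5 -0.9] w 0.55 q [-0.07  0.31  1.73  0.    1.11 -1.58]
turn z 0.15 shift mm [-0.3 -3.  48.8]
```

```bash
python3 -m jog '[[0,0,0,0,-0.0025,0.02,0.55],[0,0,0,0,0,0.02,0.55],[0,0,0,0,0,0.008,0.55],[0,0,0,0,0,0,0.55],[0,0,0,0,0,0,0],[0,0,0,0,0,0,0],[0,0,0,0,0,0,0],[0,0,0,0,0,0,0]]' 30;python3 -c "
from h import *
plan(.5385,-.026,.112,-3.25)"; python3 -m jog '[[0,0,0,0,0,-0.005,0],[0,0,0,0,0,-0.015,0],[0,0,0,0,0,-0.03,0],[0,0,0,0,0,-0.045,0],[0,0,0,0,0,-0.045,0],[0,0,0,0,0,0,0]]' 30;python3 -c "
from h import *
plan(.395,-.380,.25)"
```

```text
t: 18.55
tool_pos: [0.5405, -0.0272, 0.1164]
tcp_rot: [0.096, 3.137, 0.008]
force: [0.8, 7.4, 4.4]
width: 0.312
t 18.55 pos [ 0.5405 -0.0272  0.1164] yaw -3.49 tilt [0.18 0.29] F [0.8 7.4 4.4] w 0.312 q [-0.07  0.35  1.79  0.01  1.   -1.59]
turn z -0.24 shift mm [2.1 1.1 4.4]
t: 19.15
tool_pos: [0.5428, -0.0299, 0.2617]
tcp_rot: [0.092, 3.126, -0.001]
force: [1.0, 0.6, -3.8]
width: 0.302
t 19.15 pos [ 0.5428 -0.0299  0.2617] yaw -3.37 tilt [ 0.79 -0.07] F [ 1.   0.6 -3.8] w 0.302 q [-0.08  0.24  1.56 -0.    1.33 -1.59]
turn z 0 shift mm [ 127.2 -358.2   10.1]
```

```bash
python3 -m jog '[[0,0,0,0.007,-0.02,0,0],[0,0,0,0.014,-0.04,0,0],[0,0,0,0.016,-0.045,0,0],[0,0,0,0.016,-0.045,0,0],[0,0,0,0.016,-0.045,0,0],[0,0,0,0.016,-0.045,0,0],[0,0,0,0.016,-0.045,0,0],[0,0,0,0.014,-0.04,0,0],[0,0,0,0.010,-0.03,0,0],[0,0,0,0,0,0,0]]';python3 -c "
from h import *
plan(.395,-.380,.075)"
```

```text
t: 20.15
tool_pos: [0.3915, -0.3798, 0.2531]
tcp_rot: [-0.099, -3.137, 0.0]
force: [-0.7, 1.1, -4.6]
width: 0.302
t 20.15 pos [ 0.3915 -0.3798  0.2531] yaw -3.63 tilt [-0.16 -0.01] F [-0.7  1.1 -4.6] w 0.302 q [-0.79  0.25  1.56 -0.    1.33 -2.3 ]
turn z 0 shift mm [-4.000e+00  1.000e-01  1.781e+02]
```

```bash
python3 -m jog '[[0,0,0,-0.003,0,0.03,0],[0,0,0,0,0,0.045,0],[0,0,0,0,0,0.045,0],[0,0,0,0,0,0.035,0],[0,0,0,0,0,0.02,0],[0,0,0,0,0,0.006,0],[0,0,0,0,0,0,0],[0,0,0,0,0,0,0]]';python3 -m jog '[[0,0,0,0,0,0.002,0],[0,0,0,0,0,0.002,0],[0,0,0,0,0,0.0,0]]'
```

```text
t: 20.95
tool_pos: [0.3976, -0.3771, 0.0749]
tcp_rot: [0.092, 3.139, -0.002]
force: [0.9, 0.5, -3.4]
width: 0.306
t: 21.25
tool_pos: [0.3969, -0.3768, 0.0703]
tcp_rot: [0.092, 3.14, -0.001]
force: [-0.4, 0.7, -3.8]
width: 0.303
```

```bash
python3 -m jog '[[0,0,0,0,0,0.003,0],[0,0,0,0,0,0.0015,0],[0,0,0,0,0,0.0,0]]'
```

```text
t: 21.55
tool_pos: [0.3973, -0.3771, 0.0682]
tcp_rot: [0.092, 3.139, -0.002]
force: [-2.6, 2.5, 13.2]
width: 0.305
```

```bash
python3 -m jog '[[0,0,0,0,0,0,0.55],[0,0,0,0,0,0,0.55],[0,0,0,0,0,0,0.55],[0,0,0,0,0,-0.03,0.55],[0,0,0,0,0,-0.04,0.55],[0,0,0,0,0,-0.04,1]]';python3 -c "
from h import *
plan(.46,-.2,.23,-3.25)"
```

```text
t: 22.15
tool_pos: [0.3965, -0.3765, 0.176]
tcp_rot: [-0.092, -3.139, -0.002]
force: [1.1, 0.7, 0.2]
width: 0.612
t 22.15 pos [ 0.3965 -0.3765  0.176 ] yaw -3.37 tilt [-0.07  0.07] F [1.1 0.7 0.2] w 0.612 q [-0.78  0.3   1.69  0.    1.15 -2.29]
turn z -0.12 shift mm [-53.3 179.9 -53.9]
```

```bash
python3 -m jog '[[0,0,0,-0.012,0.03,-0.02,1],[0,0,0,-0.012,0.04,-0.02,1],[0,0,0,-0.012,0.04,-0.014,1],[0,0,0,-0.012,0.04,0,1],[0,0,0,-0.006,0.03,0,1],[0,0,0,0,0,0,1],[0,0,0,0,0,0,1]]';python3 -c "
from h import *
plan(.46,-.2,.23,-3.25);snap('wrist','w7')"
```

```text
t: 22.85
tool_pos: [0.4614, -0.2, 0.2293]
tcp_rot: [-0.09, -3.14, 0.001]
force: [-0.2, -0.7, 0.5]
width: 0.999
t 22.85 pos [ 0.4614 -0.2     0.2293] yaw -3.28 tilt [-0.01 -0.03] F [-0.2 -0.7  0.5] w 0.999 q [-0.43  0.2   1.7  -0.    1.25 -1.95]
turn z -0.03 shift mm [ 1.4 -0.  -0.7]
```

View pics/w7.png

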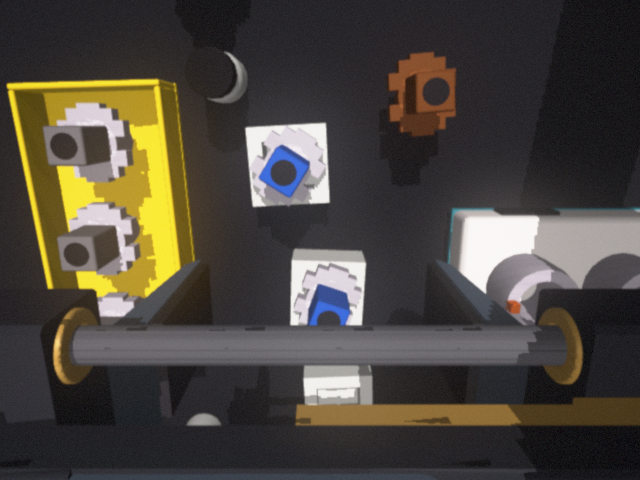

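All three spent chucks stand in the bin. The fresh chucks are at (284,170) and (328,305).

```bash
python3 -c "
from h import *
crop('w7',230,110,390,340,3.4)
import shutil"
```

```text
(no output)
```

View pics/w7_c.png

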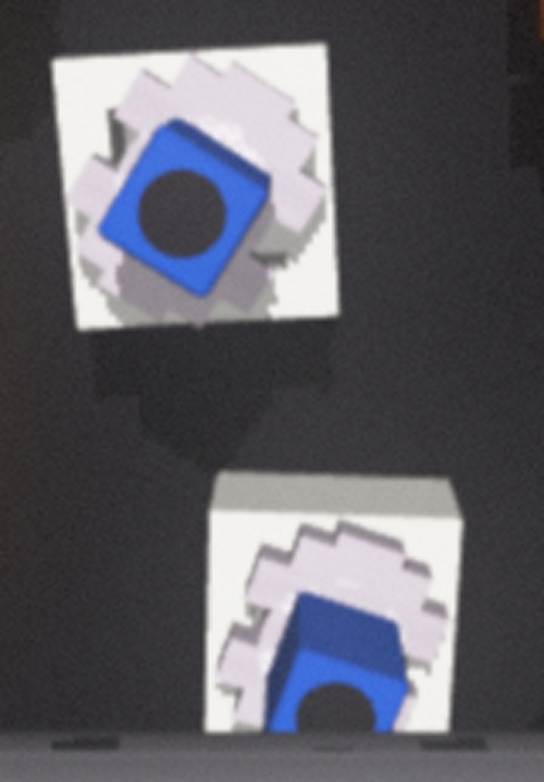

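```bash
python3 -c "
from h import *
f=np.load('pics/w7.npz');st=dict(tool_pos=f['tool_pos'],tcp_rot=f['tcp_rot'])
W=lambda u,v,z: atz('wrist',230+u/3.4,110+v/3.4,z,st)
def ang(a,b): d=b-a; return np.degrees(np.arctan2(d[1],d[0])),np.linalg.norm(d[:2])
print('B centre',W(182,214,.088), W(198,190,.048))
c=[W(*q,.088) for q in[(172,128),(269,190),(203,297),(100,229)]]
for i in range(4): print(ang(c[i-1],c[i]))
print('centroid',np.mean(c,0))
print('notch',W(118,135,.048),W(275,258,.046),ang(W(118,140,.048),W(275,258,.046)))
print('A',W(336,720,.088));print(ang(W(305,648,.088),W(408,690,.088)),'notchA',ang(W(258,610,.048),W(335,640,.048)))
s=[W(*q,.036) for q in[(53,60),(327,43),(340,315),(77,330)]];print('standB',np.mean(s,0),ang(s[0],s[1]))
"
```

```text
B centre [ 0.42201946 -0.22375937  0.088     ] [ 0.42086716 -0.22293124  0.048     ]
(np.float64(139.90969093130013), np.float64(0.02647779882849003))
(np.float64(54.32672968030604), np.float64(0.024081142407734065))
(np.float64(-35.34698818965672), np.float64(0.027112570389333818))
(np.float64(-127.22762889088177), np.float64(0.02628441279400426))
centroid [ 0.42157267 -0.22287596  0.088     ]
notch [ 0.40688955 -0.24093278  0.048     ] [ 0.43850881 -0.20554531  0.046     ] (np.float64(49.36447626946578), np.float64(0.04676765059994609))
A [ 0.54171411 -0.19681903  0.088     ]
(np.float64(63.066181684134726), np.float64(0.026213495745518893)) notchA (np.float64(64.08786952516553), np.float64(0.021650161221671228))
standB [ 0.42205748 -0.22350845  0.036     ] (np.float64(90.1896690963626), np.float64(0.06648695805160398))
```

```bash
python3 -m jog '[[0,0,7,0,0,0,0.6],[0,0,8.4,0,0,0,0.6],[0,0,8.4,0,0,0,0.6],[0,0,7,0,0,0,0.6],[0,0,3,0,0,0,0.6],[0,0,0,0,0,0,0.6]]';python3 -c "
from h import *
plan(.4218,-.2232,.12,-37)"
```

```text
t: 23.5
tool_pos: [0.461, -0.2016, 0.2292]
tcp_rot: [-1.004, -2.977, 0.0]
force: [0.1, 0.0, -0.7]
width: 0.604
t 23.5 pos [ 0.461  -0.2016  0.2292] yaw -37.27 tilt [-0.02 -0.01] F [ 0.1  0.  -0.7] w 0.604 q [-0.43  0.2   1.7  -0.    1.25 -1.36]
turn z -0.27 shift mm [ 18.3 -40.8 109.2]
```

```bash
python3 -m jog '[[0,0,-0.3,0.009,-0.02,0.03,0.6],[0,0,0,0.009,-0.02,0.04,0.6],[0,0,0,0,0,0.03,0.6],[0,0,0,0,0,0.01,0.6],[0,0,0,0,0,0,0.6]]';python3 -c "
from h import *
plan(.4218,-.2232,.061,-37);snap('wrist','w8');crop('w8',170,100,490,340,2.4)"
```

```text
t: 24.0
tool_pos: [0.4223, -0.2216, 0.1185]
tcp_rot: [-0.993, -2.978, -0.001]
force: [0.4, 0.3, -0.3]
width: 0.602
t 24.0 pos [ 0.4223 -0.2216  0.1185] yaw -36.88 tilt [-0.12  0.07] F [ 0.4  0.3 -0.3] w 0.602 q [-0.51  0.26  1.92  0.    0.97 -1.43]
turn z 0.12 shift mm [-0.7 -1.6 57.5]
```

View pics/w8_c.png

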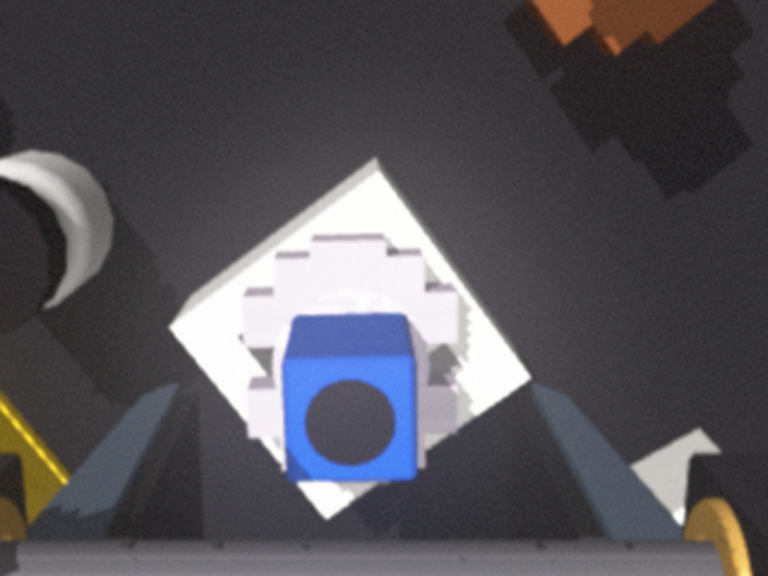

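The jaws line up with the notches, which lie left and right at (262,358) and (440,358) in the crop. Descending to grip.

```bash
python3 -m jog '[[0,0,0,-0.0007,-0.0015,0.02,0.6],[0,0,0,0,0,0.025,0.6],[0,0,0,0,0,0.012,0.6],[0,0,0,0,0,0,0.6],[0,0,0,0,0,0,0],[0,0,0,0,0,0,0],[0,0,0,0,0,0,0],[0,0,0,0,0,0,0]]' 35;python3 -c "
from h import *
plan(.4218,-.2232,.061,-37)"
```

```text
t: 24.85
tool_pos: [0.4231, -0.2233, 0.0633]
tcp_rot: [0.993, 2.979, -0.001]
force: [0.2, 0.1, 3.2]
width: 0.304
t 24.85 pos [ 0.4231 -0.2233  0.0633] yaw -36.85 tilt [ 0.09 -0.05] F [0.2 0.1 3.2] w 0.304 q [-0.51  0.33  1.99 -0.    0.82 -1.44]
turn z 0.15 shift mm [ 1.1 -0.7  2.3]
```

```bash
python3 -m jog '[[0,0,0,0,0,-0.005,0],[0,0,0,0,0,-0.015,0],[0,0,0,0,0,-0.03,0],[0,0,0,0,0,-0.045,0],[0,0,0,0,0,-0.045,0],[0,0,0,0,0,-0.045,0],[0,0,0,0,0,0,0]]' 35;python3 -c "
from h import *
f=np.load('pics/w8.npz');st=dict(tool_pos=f['tool_pos'],tcp_rot=f['tcp_rot'])
W=lambda u,v,z: atz('wrist',170+u/2.4,100+v/2.4,z,st)
q=[W(*c,.088) for c in [(285,357),(413,357),(417,480),(286,480)]]
print(q, np.mean(q,0), W(350,423,.088))
Rm=R.from_rotvec(f['tcp_rot']).as_matrix()
print('chuck in tool at grip', Rm.T@(np.mean(q,0)-[.4231,-.2233,.0633]), Rm.T@(W(350,423,.088)-[.4231,-.2233,.0633]))
plan(.5385,-.0257,.24,-3.25)
"
```

```text
t: 25.55
tool_pos: [0.4254, -0.2246, 0.2537]
tcp_rot: [0.989, 2.968, -0.004]
force: [-0.0, -0.1, -3.7]
width: 0.303
[array([ 0.40291657, -0.22620653,  0.088     ]), array([ 0.41861631, -0.20524107,  0.088     ]), array([ 0.44104159, -0.22049206,  0.088     ]), array([ 0.42444704, -0.24265975,  0.088     ])] [ 0.42175538 -0.22364985  0.088     ] [ 0.42233979 -0.22415771  0.088     ]
chuck in tool at grip [ 0.00092637 -0.00109418 -0.02469747] [ 0.00015412 -0.00114965 -0.02469936]
t 25.55 pos [ 0.4254 -0.2246  0.2537] yaw -36.87 tilt [ 0.66 -0.36] F [-0.  -0.1 -3.7] w 0.303 q [-0.51  0.14  1.71  0.    1.28 -1.44]
turn z -33.62 shift mm [-101.5  205.    13.7]
```

```bash
python3 -m jog '[[0,0,-7,0,0,0,0],[0,0,-8.2,0,0,0,0],[0,0,-8.2,0,0,0,0],[0,0,-8.2,0,0,0,0],[0,0,-2,0,0,0,0],[0,0,0,-0.02,0.03,0,0],[0,0,0,-0.02,0.045,0,0],[0,0,0,-0.02,0.045,0,0],[0,0,0,-0.02,0.045,0,0],[0,0,0,-0.02,0.04,0,0]]';python3 -m jog '[[0,0,0,0,0,0,0],[0,0,0,0,0,0,0]]';python3 -c "
from h import *
plan(.539,-.0257,.16,-3.25)"
```

```text
t: 26.55
tool_pos: [0.5335, -0.0218, 0.2458]
tcp_rot: [-0.089, -3.137, -0.001]
force: [1.3, -0.5, -3.2]
width: 0.305
t: 26.75
tool_pos: [0.5332, -0.0232, 0.2456]
tcp_rot: [-0.086, -3.136, 0.001]
force: [-0.2, -0.1, -3.4]
width: 0.306
t 26.75 pos [ 0.5332 -0.0232  0.2456] yaw -3.13 tilt [-0.23 -0.01] F [-0.2 -0.1 -3.4] w 0.306 q [-0.06  0.24  1.6  -0.    1.31 -1.58]
turn z 0.12 shift mm [-6.3 -2.1 85.6]
```

```bash
python3 -m jog '[[0,0,0,-0.005,-0.002,0.03,0],[0,0,0,0,0,0.04,0],[0,0,0,0,0,0.02,0],[0,0,0,0,0,0,0],[0,0,0,0,0,0,0]]';python3 -c "
from h import *
plan(.539,-.0257,.112,-3.25);snap('wrist','w9');crop('w9',170,140,490,340,2.4)"
```

```text
t: 27.25
tool_pos: [0.5386, -0.0273, 0.1576]
tcp_rot: [-0.092, -3.14, 0.0]
force: [0.4, 0.1, -2.7]
width: 0.307
t 27.25 pos [ 0.5386 -0.0273  0.1576] yaw -3.35 tilt [-0.02 -0.01] F [ 0.4  0.1 -2.7] w 0.307 q [-0.07  0.31  1.73 -0.    1.1  -1.58]
turn z -0.1 shift mm [-0.3  1.7 45.6]
```

View pics/w9_c.png

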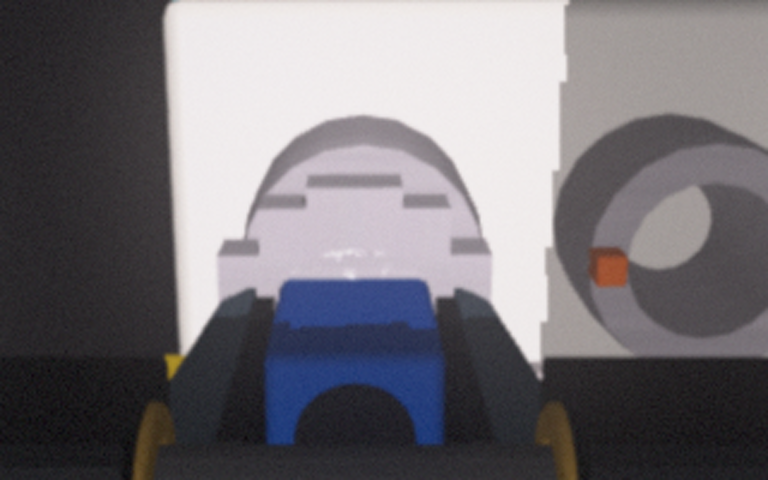

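Aligned. I'll correct y by about 1.5 mm and descend with force watched.

```bash
python3 -m jog '[[0,0,0,-0.0003,0.0016,0.01,0],[0,0,0,0,0,0.01,0],[0,0,0,0,0,0.01,0],[0,0,0,0,0,0,0]]';python3 -m jog '[[0,0,0,0,0,0.006,0],[0,0,0,0,0,0.004,0],[0,0,0,0,0,0,0]]'
```

```text
t: 27.7
tool_pos: [0.5379, -0.0245, 0.1256]
tcp_rot: [-0.089, -3.137, -0.0]
force: [-0.1, 0.8, -3.2]
width: 0.302
t: 28.0
tool_pos: [0.5389, -0.0246, 0.1168]
tcp_rot: [-0.089, -3.139, -0.0]
force: [-0.0, 0.1, -3.0]
width: 0.306
```

```bash
python3 -m jog '[[0,0,0,0,-0.0005,0.002,0],[0,0,0,0,0,0.002,0],[0,0,0,0,0,0,0]]';python3 -m jog '[[0,0,0,0,0,0.0015,0],[0,0,0,0,0,0.0015,0],[0,0,0,0,0,0,0]]'
```

```text
t: 28.3
tool_pos: [0.5392, -0.0252, 0.1133]
tcp_rot: [-0.09, -3.14, -0.0]
force: [0.4, 0.6, -3.5]
width: 0.309
t: 28.6
tool_pos: [0.5395, -0.0252, 0.1123]
tcp_rot: [0.09, 3.139, 0.0]
force: [-3.7, 1.2, 7.4]
width: 0.305
```

```bash
python3 -m jog '[[0,0,0,0,0,0,0.5],[0,0,0,0,0,0,0.5],[0,0,0,0,0,0,0.5],[0,0,0,0,0,-0.03,0.6],[0,0,0,0,0,-0.04,0.6],[0,0,0,0,0,-0.03,0.6],[0,0,0,0,0,-0.02,0.6]]';python3 -c "
from h import *
plan(.5417,-.1968,.18,-27)"
```

```text
t: 29.3
tool_pos: [0.5402, -0.0253, 0.233]
tcp_rot: [0.089, 3.137, -0.0]
force: [0.0, -0.4, -0.8]
width: 0.599
t 29.3 pos [ 0.5402 -0.0253  0.233 ] yaw -3.27 tilt [ 0.21 -0.01] F [ 0.  -0.4 -0.8] w 0.599 q [-0.07  0.25  1.61  0.    1.27 -1.58]
turn z 23.73 shift mm [ -79.  -152.3   53. ]
```

```bash
python3 -m jog '[[0,0,7.8,0,0,0,0.6],[0,0,8,0,0,0,0.6],[0,0,8,0,0,0,0.6],[0,0,0,-0.012,-0.025,0,0.6],[0,0,0,-0.02,-0.04,0.01,0.6],[0,0,0,-0.02,-0.04,0.02,0.6],[0,0,0,-0.02,-0.04,0.02,0.6],[0,0,0,-0.005,-0.006,0.02,0.6],[0,0,0,0,0,0.02,0.6],[0,0,0,0,0,0,0.6]]';python3 -c "
from h import *
plan(.5417,-.1968,.061,-27);snap('wrist','w10');crop('w10',170,100,490,340,2.4)"
```

```text
t: 30.3
tool_pos: [0.5372, -0.1946, 0.1374]
tcp_rot: [-0.735, -3.048, -0.002]
force: [0.2, 0.8, 0.7]
width: 0.601
t 30.3 pos [ 0.5372 -0.1946  0.1374] yaw -27.14 tilt [-0.35  0.14] F [0.2 0.8 0.7] w 0.601 q [-0.37  0.38  1.68  0.    1.09 -1.47]
turn z -0.14 shift mm [-5.5  0.1 76.4]
```

View pics/w10_c.png

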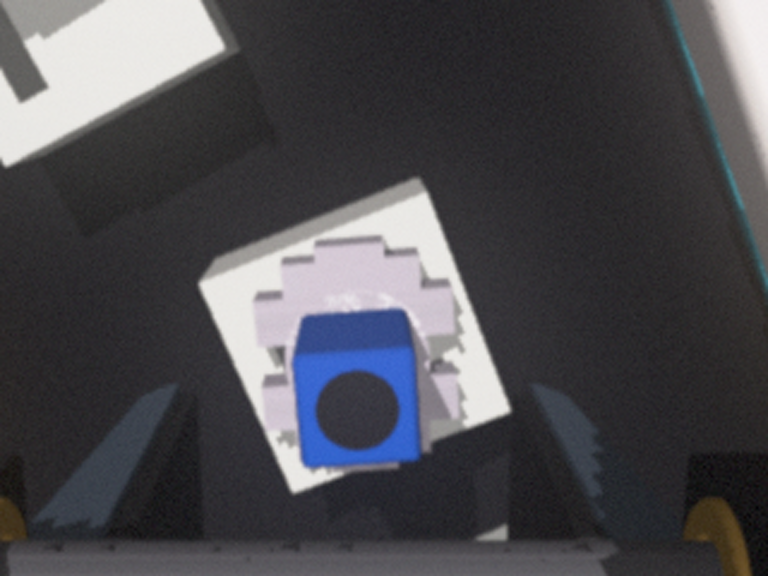

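```bash
python3 -c "
from h import *
f=np.load('pics/w10.npz');st=dict(tool_pos=f['tool_pos'],tcp_rot=f['tcp_rot'])
W=lambda u,v,z: atz('wrist',170+u/2.4,100+v/2.4,z,st)
q=np.array([W(*c,.088) for c in [(295,355),(415,348),(420,459),(302,467)]])
d=q[1]+q[2]-q[0]-q[3];e=q[2]+q[3]-q[1]-q[0]
print(q.mean(0),W(357,410,.088),np.degrees(np.arctan2(d[1],d[0])),np.degrees(np.arctan2(e[1],e[0])))
c=(q.mean(0)+W(357,410,.088))/2
plan(c[0],c[1],.062,np.degrees(np.arctan2(d[1],d[0]))-90)
"
```

```text
[ 0.54093122 -0.19693125  0.088     ] [ 0.54124375 -0.19734054  0.088     ] 66.7364834640723 -24.128937612142714
t 30.35 pos [ 0.5383 -0.1946  0.1392] yaw -27.09 tilt [-0.17  0.07] F [ 0.4 -0.8  0.6] w 0.599 q [-0.37  0.37  1.68  0.    1.09 -1.47]
turn z -3.83 shift mm [-3.8 -1.2 77.2]
```

```bash
python3 -m jog '[[0,0,-3.4,0,0,0,0.6],[0,0,0,-0.003,-0.0012,0.03,0.6],[0,0,0,0,0,0.03,0.6],[0,0,0,0,0,0.01,0.6],[0,0,0,0,0,0,0.6]]'; python3 -c "
from h import *
plan(.5411,-.1971,.062,-23.7)"
```

```text
t: 30.85
tool_pos: [0.5412, -0.1965, 0.0701]
tcp_rot: [-0.643, -3.073, -0.001]
force: [-0.8, 0.4, 0.2]
width: 0.601
t 30.85 pos [ 0.5412 -0.1965  0.0701] yaw -23.63 tilt [-0.08  0.04] F [-0.8  0.4  0.2] w 0.601 q [-0.37  0.45  1.76  0.    0.94 -1.53]
turn z 0.07 shift mm [-0.2 -0.6  8.1]
```

```bash
python3 -m jog '[[0,0,0,-0.0,-0.0006,0.007,0.6],[0,0,0,0,0,0,0.6],[0,0,0,0,0,0,0],[0,0,0,0,0,0,0],[0,0,0,0,0,0,0],[0,0,0,0,0,0,0]]' 35; python3 -c "
from h import *
plan(.5411,-.1971,.062,-23.7)"; python3 -m jog '[[0,0,0,0,0,-0.005,0],[0,0,0,0,0,-0.015,0],[0,0,0,0,0,-0.03,0],[0,0,0,0,0,-0.045,0],[0,0,0,0,0,-0.045,0],[0,0,0,0,0,-0.045,0],[0,0,0,0,0,0,0]]' 35;python3 -c "
from h import *
plan(.5438,.059,.16,-3.25)
"
```

```text
t: 31.45
tool_pos: [0.5417, -0.1974, 0.0639]
tcp_rot: [0.645, 3.073, 0.001]
force: [0.6, 1.2, 1.8]
width: 0.297
t 31.45 pos [ 0.5417 -0.1974  0.0639] yaw -23.69 tilt [0.08 0.02] F [0.6 1.2 1.8] w 0.297 q [-0.37  0.45  1.77  0.    0.92 -1.53]
turn z 0.01 shift mm [0.6 0.  1.9]
t: 32.15
tool_pos: [0.544, -0.1988, 0.2554]
tcp_rot: [0.642, 3.062, -0.004]
force: [0.4, 0.1, -3.3]
width: 0.304
t 32.15 pos [ 0.544  -0.1988  0.2554] yaw -23.67 tilt [ 0.71 -0.29] F [ 0.4  0.1 -3.3] w 0.304 q [-0.37  0.3   1.49 -0.    1.34 -1.53]
turn z -20.42 shift mm [ 16.1 257.8  94.1]
```

```bash
python3 -m jog '[[0,0,-6.8,0,0,0,0],[0,0,-6.8,0,0,0,0],[0,0,-6.8,0,0,0,0],[0,0,0,0.002,0.03,0,0],[0,0,0,0.003,0.045,0,0],[0,0,0,0.003,0.045,0,0],[0,0,0,0.003,0.045,0,0],[0,0,0,0.003,0.045,0,0],[0,0,0,0.002,0.03,0,0],[0,0,0,0,0.017,0,0]]';python3 -m jog '[[0,0,0,0,0,0.03,0],[0,0,0,0,0,0.04,0],[0,0,0,0,0,0.02,0],[0,0,0,0,0,0,0],[0,0,0,0,0,0,0]]';python3 -c "
from h import *
plan(.5439,.059,.113,-3.25)"
```

```text
t: 33.15
tool_pos: [0.5383, 0.0624, 0.2466]
tcp_rot: [-0.086, -3.137, -0.0]
force: [-0.7, -0.1, -2.7]
width: 0.307
t: 33.65
tool_pos: [0.5395, 0.0598, 0.1579]
tcp_rot: [-0.09, -3.139, 0.0]
force: [0.6, 0.1, -3.2]
width: 0.305
t 33.65 pos [0.5395 0.0598 0.1579] yaw -3.27 tilt [-0.09 -0.01] F [ 0.6  0.1 -3.2] w 0.305 q [ 0.09  0.31  1.72 -0.    1.11 -1.42]
turn z -0.02 shift mm [-4.5 -0.6 44.9]
```

```bash
python3 -m jog '[[0,0,0,-0.0042,-0.0007,0,0],[0,0,0,0,0,0.01,0],[0,0,0,0,0,0.01,0],[0,0,0,0,0,0.01,0],[0,0,0,0,0,0,0]]';python3 -m jog '[[0,0,0,0,0,0.006,0],[0,0,0,0,0,0.003,0],[0,0,0,0,0,0,0]]'
```

```text
t: 34.15
tool_pos: [0.5425, 0.0589, 0.1265]
tcp_rot: [-0.09, -3.136, 0.001]
force: [-0.8, 0.2, -3.9]
width: 0.306
t: 34.45
tool_pos: [0.5437, 0.059, 0.119]
tcp_rot: [-0.089, -3.139, -0.0]
force: [-0.4, 0.2, -3.6]
width: 0.305
```

```bash
python3 -m jog '[[0,0,0,0,0,0.003,0],[0,0,0,0,0,0.002,0],[0,0,0,0,0,0,0]]';python3 -m jog '[[0,0,0,0,0,0.0015,0],[0,0,0,0,0,0.0015,0],[0,0,0,0,0,0,0]]'
```

```text
t: 34.75
tool_pos: [0.5438, 0.059, 0.1142]
tcp_rot: [-0.09, -3.14, -0.0]
force: [-0.4, -0.5, -4.0]
width: 0.309
t: 35.05
tool_pos: [0.5442, 0.059, 0.1128]
tcp_rot: [0.09, 3.139, 0.0]
force: [-2.4, -0.7, 5.6]
width: 0.305
```

```bash
python3 -m jog '[[0,0,0,0,0,0,0.5],[0,0,0,0,0,0,0.5],[0,0,0,0,0,0,0.5],[0,0,0,0,0,-0.03,0.5],[0,0,0,0,0,-0.04,0.5],[0,0,0,0,0,-0.03,0.5],[0,0,0,0,0,-0.02,0.5]]';python3 -c "
from h import *
snap('top','t11');snap('scene','s11');crop('s11',80,160,460,340,2.1)
plan(.603,.1,.235,-3.25)"
```

```text
t: 35.75
tool_pos: [0.5449, 0.0591, 0.234]
tcp_rot: [0.09, 3.137, 0.001]
force: [0.3, -1.1, -0.5]
width: 0.501
t 35.85 pos [0.5459 0.0592 0.2346] yaw -3.27 tilt [0.4  0.04] F [ 0.1  0.6 -0.6] w 0.5 q [ 0.09  0.26  1.59  0.    1.28 -1.43]
turn z -0.02 shift mm [-54.7  44.    0. ]
```

View pics/t11.png

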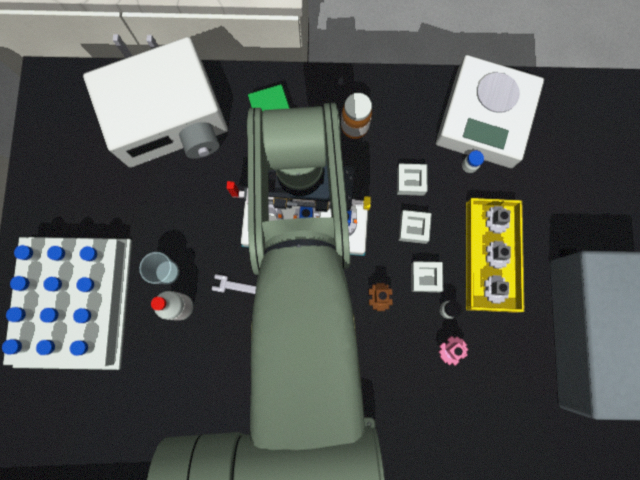

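View pics/s11_c.png

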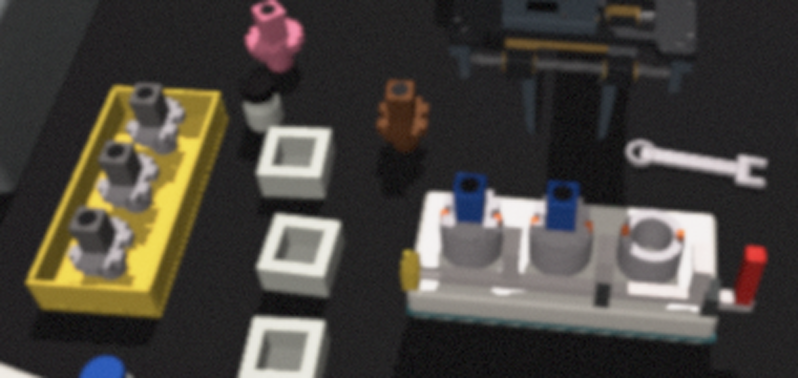

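All three spent chucks are upright in the bin, and two fresh chucks are seated at stations 0 and 1. Now to home the bar.

```bash
python3 -m jog '[[0,0,0,-0.012,0.03,0,0.5],[0,0,0,-0.014,0.045,0,0.5],[0,0,0,-0.014,0.045,0,0.5],[0,0,0,-0.012,0.04,0,0.5],[0,0,0,0,0.007,0.02,0.5],[0,0,0,0,0,0.03,0.5],[0,0,0,0,0,0,0.5],[0,0,0,0,0,0,0.5]]';python3 -c "
from h import *
plan(.605,.2234,.117,-3.25)"
```

```text
t: 36.65
tool_pos: [0.6049, 0.2225, 0.1803]
tcp_rot: [-0.09, -3.138, 0.001]
force: [1.0, 0.3, 0.1]
width: 0.501
t 36.65 pos [0.6049 0.2225 0.1803] yaw -3.27 tilt [-0.14 -0.05] F [1.  0.3 0.1] w 0.501 q [ 0.33  0.45  1.44  0.    1.25 -1.18]
turn z -0.02 shift mm [-0.2  1.  63.3]
```

```bash
python3 -m jog '[[0,0,0,0,0.001,0.03,0.5],[0,0,0,0,0,0.025,0.5],[0,0,0,0,0,0.008,0.5],[0,0,0,0,0,0,0.5],[0,0,0,0,0,0,0],[0,0,0,0,0,0,0],[0,0,0,0,0,0,0],[0,0,0,0,0,0,0]]' 25; python3 -m jog '[[0,0,0,0,-0.006,0,0],[0,0,0,0,-0.010,0,0],[0,0,0,0,-0.010,0,0],[0,0,0,0,-0.008,0,0],[0,0,0,0,-0.004,0,0],[0,0,0,0,0,0,0]]'
```

```text
t: 37.45
tool_pos: [0.6059, 0.224, 0.1193]
tcp_rot: [0.09, 3.139, 0.001]
force: [-0.0, 4.2, 0.3]
width: 0.179
t: 38.05
tool_pos: [0.6037, 0.1841, 0.1193]
tcp_rot: [0.091, 3.139, -0.001]
force: [0.6, 0.4, 6.2]
width: 0.172
```

```bash
python3 -m jog '[[0,0,0,0,-0.002,0,0],[0,0,0,0,-0.002,0,0],[0,0,0,0,0,0,0]]'; python3 -m jog '[[0,0,0,0,-0.002,0,0],[0,0,0,0,0,0,0]]'
```

```text
t: 38.35
tool_pos: [0.6036, 0.182, 0.1193]
tcp_rot: [0.091, 3.139, 0.004]
force: [0.1, 5.3, 5.5]
width: 0.172
t: 38.55
tool_pos: [0.6036, 0.1819, 0.1193]
tcp_rot: [0.092, 3.138, 0.009]
force: [0.6, 10.9, 4.5]
width: 0.175
```

Stopped firmly after 42 mm of travel. Releasing and backing off.

```bash
python3 -m jog '[[0,0,0,0,0.002,0,0.5],[0,0,0,0,0,0,0.5],[0,0,0,0,0,0,0.5],[0,0,0,0,0,-0.03,0.5],[0,0,0,0,0,-0.04,0.5],[0,0,0,0,0,-0.04,0.5]]'; python3 -m jog '[[0,0,0,0,0.03,0,0.5],[0,0,0,0,0.045,0,0.5],[0,0,0,0,0.045,0,0.5],[0,0,0,0,0.03,0,0.5],[0,0,0,0,0,0,0.5],[0,0,0,0,0,0,0.5]]';python3 -c "
from h import *
snap('top','t12');crop('t12',230,150,430,310,4);snap('scene','s12');crop('s12',80,160,460,340,2.1);plan(0,0,0)"
```

```text
t: 39.15
tool_pos: [0.6025, 0.1807, 0.2287]
tcp_rot: [-0.09, -3.138, 0.003]
force: [-0.5, 0.0, 0.6]
width: 0.495
t: 39.75
tool_pos: [0.6114, 0.331, 0.2275]
tcp_rot: [-0.088, -3.139, 0.003]
force: [-0.9, 0.0, 0.0]
width: 0.501
t 39.85 pos [0.6117 0.33   0.2282] yaw -3.33 tilt [-0.03 -0.07] F [-0.2  0.2  0.1] w 0.501 q [ 0.48  0.51  1.23 -0.    1.41 -1.03]
turn z 0 shift mm [ 591.3 -364.7  229. ]
```

View pics/t12_c.png

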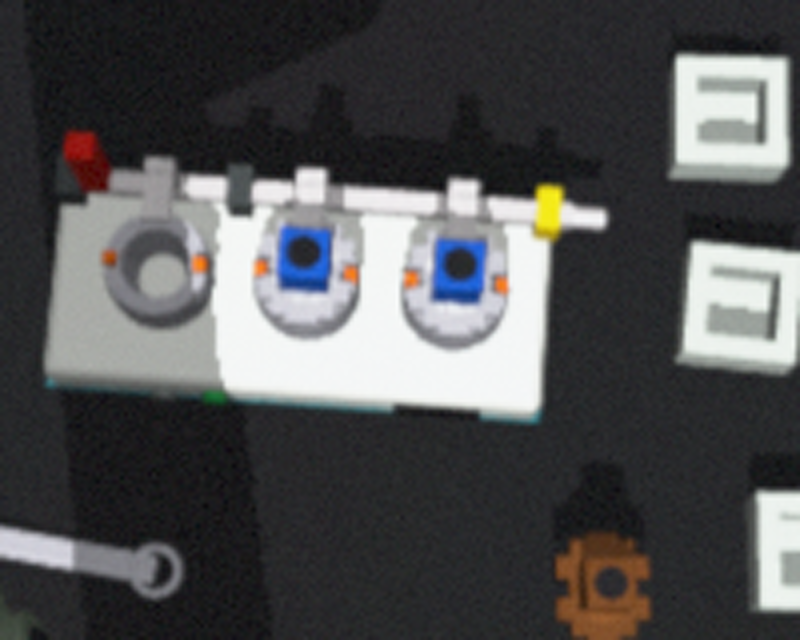

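View pics/s12_c.png

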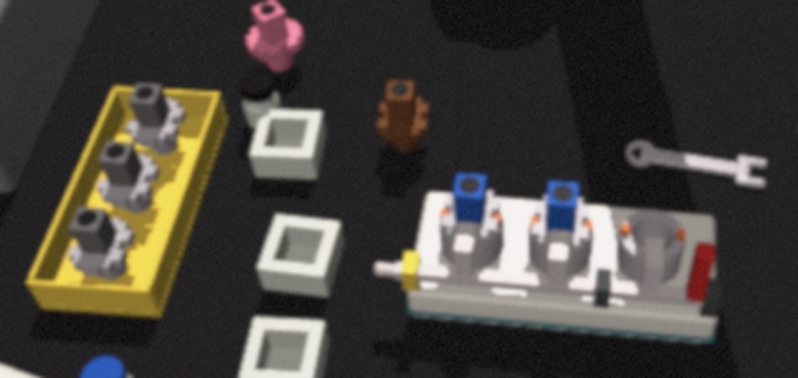

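```bash
python3 -c "
from rig import r
print(r.sign_off())"
```

```text
the job is handed in; nothing more can be done
None
```

The changeover is done and handed in at about 40 s of the 210 s allowed; the sign-off gave no verdict.

**What I did:**
- I drew the locking bar back to its stop.
- I stood all three spent chucks upright in the yellow bin.
- I seated the two fresh chucks present in stations 0 and 1. Station 2 stays empty because the third stand had no chuck.
- I slid the bar home.

**Last checks:**
- **Seating:** both chucks went down past the dogs without resistance. They stopped at the expected height, to within about 0.1 mm by tool height.
- **Bar:** it travelled about 42 mm and stopped firmly. The last pictures show its end through the keeper and a tongue over each flange.
- **Bin:** it was upright and unmoved, with all three spent chucks inside.
- **Robot:** clear of everything, with the force reading near zero.

**One change I didn't make:** the stand nearest the black-capped jar shifted between the last two sets of pictures while the arm was away from it. It now sits close to that jar, which looked upright and about where it was. I saw no disturbance to the other bench items, but I did not measure any bystander positions.

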